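Slide the mill and the oil bottle into their stand and swing its bar shut

ROBOT

A 7-joint arm with a two-finger parallel gripper is mounted at the origin on a cart in front of the work surface, level with it; the furniture and walls round the work are solid. World frame = base frame: x ahead of the robot, y to its left, z up, the work surface at z = 0. Lengths are in mm, angles in rad, forces in N, time in s.
With the tool pointing down it reaches from about 400 to 875 mm from the base axis. Payload 4.4 kg.
Tool frame: the origin (TCP) lies midway between the tips of the shut fingers; the grasp point (between the pads) lies 19 mm behind it (ctrl.grip_point_offset is the distance from the TCP to the grasp point, in mm); z points along the fingers, y is the line along which they close (so a half turn about z gives the same grasp; the last joint's range is limited). The gripper opens to 85 mm and grips with 20 to 120 N. Pads are 22 mm wide; open, the fingers measure 114 mm over their backs; the gripper's body (76 mm by 85 mm) begins 54 mm behind the grasp point. The pads swing forward as they close: fully open they stand 13 mm farther back than shut.
Start: joints at [1.145, 0.628, 0.038, 1.517, -0.027, 0.996, -0.02], TCP at [228.885, -608.383, 231.313] pointing down, gripper open.
Joint ranges: [-3.06, 3.06], [-0.37, 2.12], [-1.25, 1.32], [0.18, 2.47], [-1.1, 4.24], [0.23, 1.98], [-2.94, 2.94]. Speed limits (rad/s): [2.57, 2.57, 3.14, 3.14, 3.14, 3.14, 3.14].

INTERFACE

Orientations are given as [roll, pitch, yaw] about the fixed x, y, z axes, in that order (R = Rz(yaw) Ry(pitch) Rx(roll)).
In Python, from cell import ctrl, optics, sensors gives the robot as it stands (ctrl), with the cameras (optics) and the readings (sensors).
- The arm moves only by the shell command python3 nudge.py, which reads ROWS from standard input. ROWS is a JSON list of rows, 1 to 12 of them, each written [[dx, dy, dz], [rx, ry, rz], opening]: dx, dy, dz in mm, then a rotation vector rx, ry, rz in rad, then the finger opening in mm; each row shifts and turns the commanded pose from where the row before left it, along the tool's axes as they then stand; what a row does not reach is not made up. A row lasts 1/10 s, in which the tool goes at most 50 mm and 0.15 rad, less where a joint would pass 70% of its speed; a pose out of reach is approached as far as the arm can. The fingers move at their own pace and stop on an object; the grip force is fixed at half the most. Time passes only in rows, so rows that do not move let the fingers close. It prints the time, the measured TCP pose, the force, the opening and the grip force at its end. Input that does not fit is refused with a message, and nothing moves.
- sensors.read_state(): the state, without advancing time (a new reading comes with each control period).
- optics.get_image(name): name is "side" or "top" or "wrist"; returns the picture (420x560x3 uint8, blue, green, red); there is no depth.
- optics.calibration(name): a dict with "fx", "fy", "cx", "cy" (pixels), "k1" (the pictures are not rectified: a ray, as slopes to the right and down, at radius r is drawn at 1 + k1 r^2 times it, then the intrinsics apply), "rvec" (rotation vector, rad) and "tvec" (3), from world to camera coordinates, as OpenCV has them; the wrist camera has in their place "hand_eye" (4x4, takes a point from camera to tool coordinates, whose origin is the TCP and whose axes are the flange's). Camera axes: x right, y down, z forward; pixel columns grow to the right and rows downward; lengths in mm; the calibration is good to about 2 mm. A picture is of the moment at which its call begins: read the wrist's pose just before it. calibration takes no time and is no camera call.
- ctrl.finish_job(): hands the job in; it is judged then, once.
The state is a dict: "clock": time; "qpos": joint angles; "qd": joint speeds; "tau": joint torques, N m; "eef_pos": TCP position; "tool_rot": TCP orientation; "force": force on the tool from outside, world axes, zero at the start; "torque": the same for the moment, N m; "width": finger opening in mm; "gripper_force": force on a finger pad.
Only numpy, scipy, OpenCV 4.12 (cv2) and the standard library are available. Lean on these libraries where they do the work, as an engineer would, in place of code of your own. Each camera call takes 0.05 s, during which the arm holds its last target. There are 200 camera calls.

TASK

Tidy away the wooden pepper mill and the dark oil bottle that stand in front of the two-bay wooden stand, one into each bay, either way round: with the fingers, gently push each one low on its body so that it slides upright along the worktop through the open front until it stands well inside its bay, without tipping, squeezing or lifting it. Then push the stand's swing bar round until it is fully shut across the front of both bays. Do not grip or pick up the mill or the bottle, and leave the other things on the worktop where they are.

Things in the scene. Friction and masses are not known exactly. Their poses are not given: they have to be found in the camera images.
- pepper_mill: turned wooden pepper mill in front of the stand, 170 mm tall with a round foot 58 mm across, 0.13 to 0.25 kg, upright on the worktop; origin at the centre of its underside, z up its axis
- oil_bottle: dark green glass oil bottle with a dark red cap in front of the stand, 267 mm tall, square body 61 mm wide with rounded edges, its faces within 30 degrees of square to the stand, 0.43 to 0.8 kg, upright on the worktop; origin at the centre of its underside, z up its axis
- stand: fixed stand of light wood, two bays, no floor or sill. Origin on the worktop between the bays; x points into the bays, away from the open front, y left (facing in), z up; the front faces the right of the worktop. Walls 12 mm thick, 48 mm high, centred at y = -0.1, 0, 0.1 m, run from the open front at x = -0.044 to the back board (64 mm high, inner face x = 0.05, outer 0.064)
- bay_left (a point): on the worktop in the left bay, at x = 0, y = 0.05 m of the stand: midway between its walls and 50 mm in front of the back board; axes as the stand. Bay 88 mm wide and 94 mm deep, open at the top and front
- bay_right (a point): on the worktop in the right bay, at x = 0, y = -0.05 m of the stand: midway between its walls and 50 mm in front of the back board; axes as the stand. Bay 88 mm wide and 94 mm deep, open at the top and front
- bar (a joint): swing bar of the stand, rad: 0 fully shut (against its stop, along the stand's +y across both bays at x = -0.06 m), pi/2 straight out of the front (stand's -x), 2.7 swung fully open to the right (stand's -y). A level round steel rod 10 mm thick, axis 44 mm above the worktop, 243 mm from pivot to the brass end ball (19 mm). It stays where left: pivot friction 0.05 N m
- bar_pivot (a point): on the bar's upright pivot axis at the stand's right front, x = -0.06, y = -0.112 m of the stand, 44 mm above the worktop; a steel post 15 mm thick with a brass hub stands here; axes as the stand
- bar_knob (a point): centre of the brass end ball of the bar, 243 mm from the pivot; shut, it stands just past a small steel catch at x = -0.06, y = 0.11 m of the stand
- lemon: lemon 78 mm long, bystander at the right; origin at the centre of its underside
- garlic: garlic bulb 50 mm, bystander at the right; origin at the centre of its underside
- honey_jar: honey jar 63 mm across, 82 mm tall, bystander at the right; origin at the centre of its underside
- mug: small green mug, 64 mm across, 48 mm tall, bystander behind the stand; origin at the centre of its underside
- egg_box: grey egg box, 106 x 156 x 72 mm, bystander at the right; origin at the centre of its underside
- tin: food tin 75 mm across, 110 mm tall, bystander at the back; origin at the centre of its underside
- moka: moka coffee pot, 87 x 137 x 154 mm, bystander at the back left; origin at the centre of its underside
- lime: green lime 52 mm, bystander lying on the chopping board at the right; origin at the centre of its underside

How it is judged (in metres and radians):
On the way, in this order (a step that is already met when the one before it is completed fails the run):
1. the mill and the bottle both stand upright well inside the stand, one in each bay, while the bar is still open (((x of pepper_mill in the frame of bay_left between -0.02 and 0.03 m and y of pepper_mill in the frame of bay_left between -0.025 and 0.025 m and angle between each of pepper_mill, oil_bottle's own z axis and vertical below 0.05 rad and height (world z) of each of pepper_mill, oil_bottle below 0.004 m and linear speed of each of pepper_mill, oil_bottle below 0.02 m/s and x of oil_bottle in the frame of bay_right between -0.02 and 0.03 m and y of oil_bottle in the frame of bay_right between -0.025 and 0.025 m) or (x of pepper_mill in the frame of bay_right between -0.02 and 0.03 m and y of pepper_mill in the frame of bay_right between -0.025 and 0.025 m and angle between each of pepper_mill, oil_bottle's own z axis and vertical below 0.05 rad and height (world z) of each of pepper_mill, oil_bottle below 0.004 m and linear speed of each of pepper_mill, oil_bottle below 0.02 m/s and x of oil_bottle in the frame of bay_left between -0.02 and 0.03 m and y of oil_bottle in the frame of bay_left between -0.025 and 0.025 m)) and value of joint bar above 0.5 rad), for 0.2 s.
2. the bar is swung shut across the front (value of joint bar below 0.06 rad), for 0.2 s.
At the end, for the whole second after the job is handed in: The pepper mill and the oil bottle stand still and upright (within 0.05 rad) on the worktop, one in each bay, their centres no more than 20 mm in front of the bay's middle point and within 25 mm of it sideways, and the bar is within 0.06 rad of fully shut (((x of pepper_mill in the frame of bay_left between -0.02 and 0.03 m and y of pepper_mill in the frame of bay_left between -0.025 and 0.025 m and angle between each of pepper_mill, oil_bottle's own z axis and vertical below 0.05 rad and height (world z) of each of pepper_mill, oil_bottle below 0.004 m and linear speed of each of pepper_mill, oil_bottle below 0.02 m/s and x of oil_bottle in the frame of bay_right between -0.02 and 0.03 m and y of oil_bottle in the frame of bay_right between -0.025 and 0.025 m) or (x of pepper_mill in the frame of bay_right between -0.02 and 0.03 m and y of pepper_mill in the frame of bay_right between -0.025 and 0.025 m and angle between each of pepper_mill, oil_bottle's own z axis and vertical below 0.05 rad and height (world z) of each of pepper_mill, oil_bottle below 0.004 m and linear speed of each of pepper_mill, oil_bottle below 0.02 m/s and x of oil_bottle in the frame of bay_left between -0.02 and 0.03 m and y of oil_bottle in the frame of bay_left between -0.025 and 0.025 m)) and value of joint bar below 0.06 rad); the robot touches nothing.
It fails at once if the mill or the bottle is tipped (more than 0.2 rad) (angle between any of pepper_mill, oil_bottle's own z axis and vertical above 0.2 rad).
It fails at once if the mill or the bottle is lifted off the worktop (more than 10 mm) (height (world z) of any of pepper_mill, oil_bottle above 0.01 m).
It fails at once if the mill or the bottle is squeezed or rammed by the fingers (more than 35 N) (contact force between the fingers and pepper_mill above 35 N or contact force between the fingers and oil_bottle above 35 N).
It fails at once if another thing on the worktop is displaced (more than 15 mm) (distance of any of lemon, garlic, honey_jar, mug, egg_box, tin, moka, lime from where it was at the start of the episode above 0.015 m).
It also fails if it takes over 72 s, if anything falls off the work surface, if the arm or the gripper's body presses on something with over 40 N, if the wrist force passes 120 N, or if a joint passes its speed limit or range.

## Working session

There is one attempt and no reset: what is moved stays moved. The work goes in short steps, Python scripts to look and compute and a shell command to move; the robot and the scene stay as the last step left them, time stands still between calls to the robot, and variables do not carry over. Pictures are saved under pics/ and viewed, at most 10 in all, crops included, and the job is handed in when it is done.

```bash
ls; mkdir -p pics; python3 - <<'E'
from cell import ctrl, optics, sensors
import cv2
for n in("top","side"):
    cv2.imwrite(f"pics/{n}0.png",optics.get_image(n)); print(n,optics.calibration(n))
print(optics.calibration("wrist")); s=sensors.read_state(); print(s)
E
```

```text
cell.py
nudge.py
pics
top {'fx': 412.1505706253477, 'fy': 412.1505706253477, 'cx': 280.6794192895464, 'cy': 215.2571507283707, 'k1': -0.12706333580669393, 'rvec': array([ 2.48230982, -1.53665343,  0.20049584]), 'tvec': array([-297.16903801,  484.70943129, 1345.12972648])}
side {'fx': 532.7357660948812, 'fy': 532.7357660948812, 'cx': 277.9313193844816, 'cy': 209.75304427365592, 'k1': -0.1172975104288966, 'rvec': array([ 1.87468024, -0.67282343,  0.47412094]), 'tvec': array([-467.72635849,  194.03955247, 1348.92830575])}
{'fx': 359.8235086010432, 'fy': 359.8235086010432, 'cx': 279.33112045919466, 'cy': 212.5252258309064, 'k1': -0.027876776758494565, 'hand_eye': array([[ 4.31154340e-04, -9.63634946e-01, -2.67221826e-01,
         6.73480371e+01],
       [ 9.99999823e-01,  3.05710125e-04,  5.11040977e-04,
         6.09857751e-01],
       [-4.10764526e-04, -2.67221999e-01,  9.63634907e-01,
        -1.41452748e+02],
       [ 0.00000000e+00,  0.00000000e+00,  0.00000000e+00,
         1.00000000e+00]])}
{'clock': 0.1, 'qpos': array([ 1.14522088,  0.62921315,  0.03842663,  1.5182386 , -0.02700151,
        0.99630356, -0.02001249]), 'qd': array([ 2.27150588e-03, -3.07819364e-03, -1.08622751e-03, -2.58671511e-03,
       -2.37805259e-03,  4.63489961e-04,  4.33512890e-05]), 'tau': array([ 3.24419925e-03, -5.64531076e+01,  1.23040058e+00, -1.93973386e+01,
        1.13355916e-02,  5.39954563e-03,  4.01499540e-05]), 'eef_pos': array([ 228.69102886, -607.8627168 ,  230.51635117]), 'tool_rot': array([-3.13994715e+00,  1.77985838e-06,  3.59777462e-01]), 'force': array([-0.11629531,  0.50014461,  0.24269793]), 'torque': array([-0.01187802, -0.08280731, -0.00108595]), 'gripper_force': 0.0, 'width': 85.46239696773479}
```

View pics/top0.png

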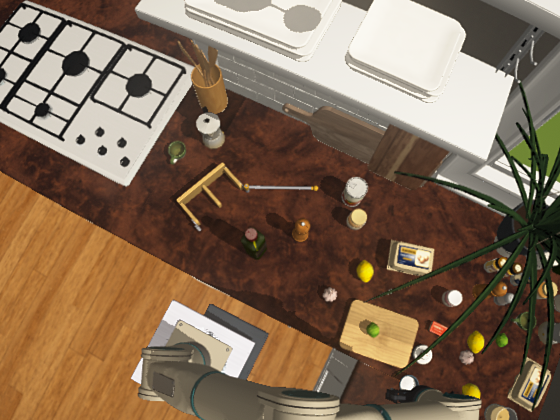

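View pics/side0.png

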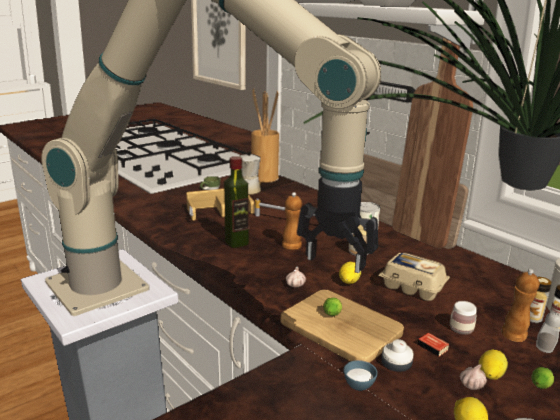

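```bash
cat > h.py <<'E'
from cell import ctrl, optics, sensors
import cv2,numpy as np
def K(c): return np.array([[c["fx"],0,c["cx"]],[0,c["fy"],c["cy"]],[0,0,1.]])
def ext(n):
    c=optics.calibration(n)
    if n!="wrist":
        R=cv2.Rodrigues(c["rvec"])[0]; return c,R,c["tvec"].reshape(3)
    from scipy.spatial.transform import Rotation as Ro
    s=sensors.read_state(); T=np.eye(4); T[:3,:3]=Ro.from_euler("xyz",s["tool_rot"]).as_matrix(); T[:3,3]=s["eef_pos"]
    M=np.linalg.inv(T@c["hand_eye"]); return c,M[:3,:3],M[:3,3]
def ray(n,px,E=None):
    c,R,t=E or ext(n); D=np.array([c["k1"],0,0,0,0.])
    p=cv2.undistortPoints(np.array(px,float).reshape(-1,1,2),K(c),D,None,None).reshape(-1,2)
    return -R.T@t, np.c_[p,np.ones(len(p))]@R
def plane(n,px,z,E=None):
    o,d=ray(n,px,E); return o+d*((z-o[2])/d[:,2])[:,None]
def proj(n,P,E=None):
    c,R,t=E or ext(n); return cv2.projectPoints(np.array(P,float).reshape(-1,3),cv2.Rodrigues(R)[0],t,K(c),np.array([c["k1"],0,0,0,0.]))[0].reshape(-1,2)
E
python3 - <<'E'
from h import *
im=cv2.imread("pics/top0.png")
cv2.imwrite("pics/crop1.png",cv2.resize(im[130:280,150:350],None,fx=4,fy=4,interpolation=cv2.INTER_CUBIC))
print(plane("top",[[245,188],[316,188]],44),plane("top",[[300,240],[256,256]],0))
E
```

```text
[[ 603.51168335  109.16388446   44.        ]
 [ 715.33662722 -114.99465098   44.        ]] [[ 530.81114175 -143.7143408     0.        ]
 [ 411.16447908  -31.14134844    0.        ]]
```

View pics/crop1.png

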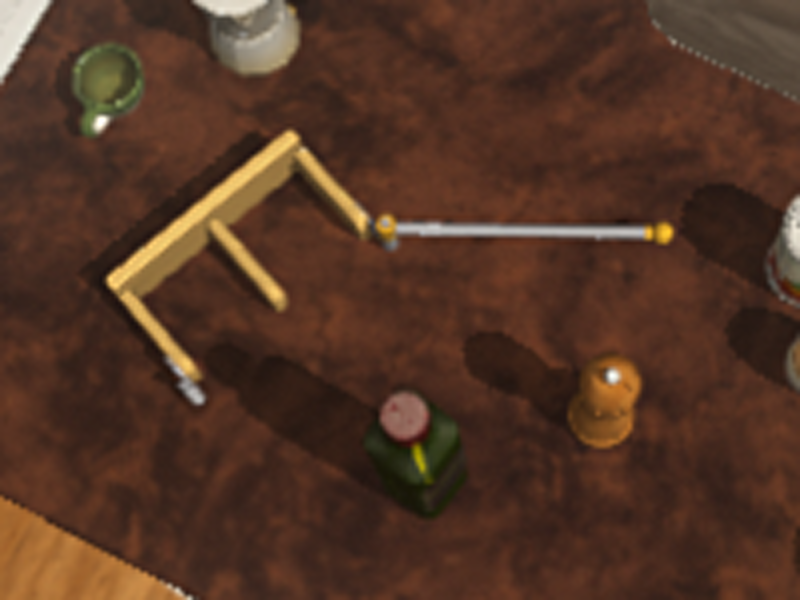

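```bash
cat > st.py <<'E'
from h import *
def f(x,y): return [(x+.5)/4-.5+150,(y+.5)/4-.5+130]
pts=[(386,226,44,-60,-112),(366,229,48,-44,-100),(280,300,48,-44,0),(192,371,48,-44,100),(292,131,64,64,-106),(109,283,64,64,106)]
W=np.array([plane("top",[f(a,b)],z)[0][:2] for a,b,z,_,_ in pts]); S=np.array([p[3:] for p in pts],float)
ms,mw=S.mean(0),W.mean(0); A=(S-ms).T@(W-mw); th=np.arctan2(A[0,1]-A[1,0],A[0,0]+A[1,1])
Rs=np.array([[np.cos(th),-np.sin(th)],[np.sin(th),np.cos(th)]]); O=mw-Rs@ms
if __name__=="__main__":
    print("stand",O,th,"res",np.round(W-(S@Rs.T+O),1).tolist())
    toS=lambda p:(np.array(p)[:2]-O)@Rs
    ball=plane("top",[f(661,232)],44)[0]; print("ball",ball,toS(ball))
    for n,p,z in(("bottle",f(404,416),267),("mill",f(612,374),168)):
        q=plane("top",[p],z)[0]; print(n,q,toS(q))
    for n,p,z in(("bottle",(236.5,161),267),("mill",(294,195),168)):
        q=plane("side",[p],z)[0]; print("side",n,q,toS(q))
    for n,p in(("lemon",(365,271)),("garlic",(330,295)),("tin",(208,127)),("mug",(177,150)),("jar",(357,218)),("jar2",(355,190)),("moka",(208,130))):
        q=plane("top",[p],20)[0]; print(n,q)
    im=cv2.imread("pics/side0.png"); cv2.imwrite("pics/crop2.png",cv2.resize(im[140:290,170:370],None,fx=4,fy=4,interpolation=cv2.INTER_CUBIC))
E
python3 st.py
```

```text
stand [526.56537912 200.79457451] 1.1984171512386048 res [[2.4, 4.7], [-3.6, -1.0], [-1.4, -0.6], [1.7, 0.9], [-0.9, -1.3], [1.9, -2.7]]
ball [ 714.81671372 -110.84422245   44.        ] [-221.78846475 -288.73375565]
bottle [431.08112122 -20.16152087 267.        ] [-240.55301182    8.54915773]
mill [ 549.5093058  -134.82762597  168.        ] [-304.27237058 -143.48174005]
side bottle [413.80223947 -51.36942766 267.        ] [-275.90868485   13.28936714]
side mill [ 539.97335288 -151.24192866  168.        ] [-323.03119887 -140.57139781]
lemon [ 528.52339868 -391.87267605   20.        ]
garlic [ 401.60900703 -317.95676799   20.        ]
tin [761.83579328 353.24908223  20.        ]
mug [628.77637345 411.41035753  20.        ]
jar [ 687.72606237 -290.81490383   20.        ]
jar2 [ 779.77062103 -242.48631288   20.        ]
moka [750.94637986 347.07694334  20.        ]
```

View pics/crop2.png

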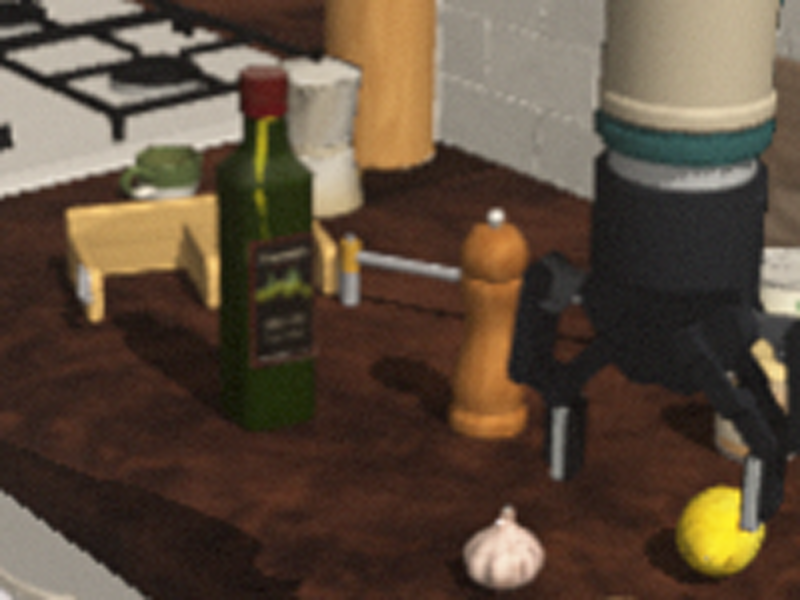

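```bash
echo '[[[0, 0, -40], [0, 0, 0], 40], [[0, 0, -40], [0, 0, 0], 40], [[0, 0, -30], [0, 0, 0], 40], [[30, -32, -5], [0, 0, 0], 40], [[30, -32, -5], [0, 0, 0], 40], [[30, -32, -5], [0, 0, 0], 40], [[30, -32, -5], [0, 0, 0], 40], [[30, -32, -5], [0, 0, 0], 40], [[30, -32, -5], [0, 0, 0], 40], [[30, -32, -5], [0, 0, 0], 40], [[30, -32, -5], [0, 0, 0], 40], [[30, -32, 0], [0, 0, 0], 40]]' | python3 nudge.py; echo '[[[30, -32, 0], [0, 0, 0], 40], [[30, -32, 0], [0, 0, 0], 40], [[30, -32, 0], [0, 0, 0], 40], [[30, -32, 0], [0, 0, 0], 40], [[30, -32, 0], [0, 0, 0], 40], [[30, -32, 0], [0, 0, 0], 40], [[30, -32, 0], [0, 0, 0], 40], [[0, 0, 0], [0, 0, -0.14], 40], [[0, 0, 0], [0, 0, -0.14], 40], [[0, 0, 0], [0, 0, -0.14], 40], [[0, 0, 0], [0, 0, -0.14], 40], [[0, 0, 0], [0, 0, -0.14], 40]]' | python3 nudge.py;echo '[[[0, 0, 0], [0, 0, -0.14], 40], [[0, 0, 0], [0, 0, 0], 40], [[0, 0, 0], [0, 0, 0], 40], [[0, 0, 0], [0, 0, 0], 40]]' | python3 nudge.py
python3 - <<'E'
from h import *
import pickle
E=ext("wrist"); s=sensors.read_state(); im=optics.get_image("wrist"); t=optics.get_image("top"); pickle.dump(E,open("E1.pkl","wb"))
cv2.imwrite("pics/w1.png",im); cv2.imwrite("pics/t1.png",t); cv2.imwrite("pics/w1s.png",cv2.resize(im,(798,598),interpolation=cv2.INTER_CUBIC))
print(s["qpos"],s["clock"])
E
```

```text
clock: 1.3
eef_pos: [380.7, -242.1, 381.8]
tool_rot: [3.141, -0.001, 0.36]
force: [1.0, -0.1, 0.4]
width: 40.0
gripper_force: 0.0
clock: 2.5
eef_pos: [497.6, 39.8, 380.9]
tool_rot: [-3.141, 0.001, 1.066]
force: [1.0, -0.6, -0.1]
width: 40.0
gripper_force: 0.0
clock: 2.9
eef_pos: [497.8, 39.8, 381.2]
tool_rot: [-3.141, 0.0, 1.197]
force: [0.4, 0.7, 0.7]
width: 40.1
gripper_force: 0.0
[ 0.20506888  0.28653998 -0.45479326  1.68846308  0.13372694  1.19767857
 -0.65597339] 2.9
```

View pics/w1s.png

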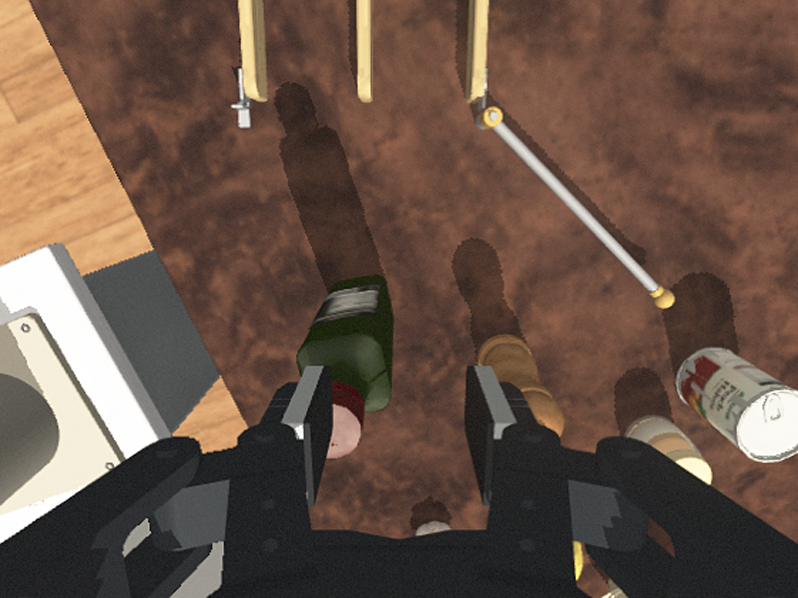

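```bash
cat > st2.py <<'E'
from h import *
import pickle
E=pickle.load(open("E1.pkl","rb")); f=lambda x,y:[(x+.5)/1.425-.5,(y+.5)/1.4238-.5]
P=lambda x,y,z: plane("wrist",[f(x,y)],z,E)[0][:2]
pts=[(492,115,52,-60,-112),(366,97,48,-44,0),(480,97,48,-44,-100),(256,97,48,-44,100)]
W=np.array([P(*p[:3]) for p in pts]); S=np.array([p[3:] for p in pts],float)
ms,mw=S.mean(0),W.mean(0); A=(S-ms).T@(W-mw); th=np.arctan2(A[0,1]-A[1,0],A[0,0]+A[1,1])
Rs=np.array([[np.cos(th),-np.sin(th)],[np.sin(th),np.cos(th)]]); O=mw-Rs@ms
toS=lambda p:(np.array(p)[...,:2]-O)@Rs
toW=lambda p:np.array(p)@Rs.T+O
if __name__=="__main__":
    print("stand",O,th,np.round(W-(S@Rs.T+O),1).tolist())
    for n,p in(("ball",(663,297,44)),("b1",(329,284,0)),("b2",(385,277,0)),("b3",(392,352,0)),("cap",(346,437,267)),("mL",(477,360,3)),("mT",(505,335,3)),("mR",(533,352,3))):
        print(n,P(*p).round(1),toS(P(*p)).round(1))
    print(-E[1].T@E[2])
    im=cv2.imread("pics/w1.png"); cv2.imwrite("pics/c3.png",cv2.resize(im[180:310,200:400],None,fx=4,fy=4,interpolation=cv2.INTER_CUBIC))
E
python3 st2.py
```

```text
stand [532.38128683 203.43001112] 1.1978163894114884 [[-2.4, 1.6], [-0.3, -0.3], [-1.2, 0.2], [3.9, -1.5]]
ball [ 716.2 -110.3] [-225.2 -285.5]
b1 [409.6  12.3] [-222.8   44.7]
b2 [467.   -2.2] [-215.3  -14. ]
b3 [443.1 -82.5] [-298.8  -21. ]
cap [440.9 -26. ] [-247.     1.5]
mL [ 526.1 -123.8] [-307.  -113.4]
mT [ 563.5 -107.6] [-278.3 -142.3]
mR [ 585.7 -137.2] [-297.8 -173.8]
[522.35771144 102.17974509 522.65354291]
```

View pics/c3.png

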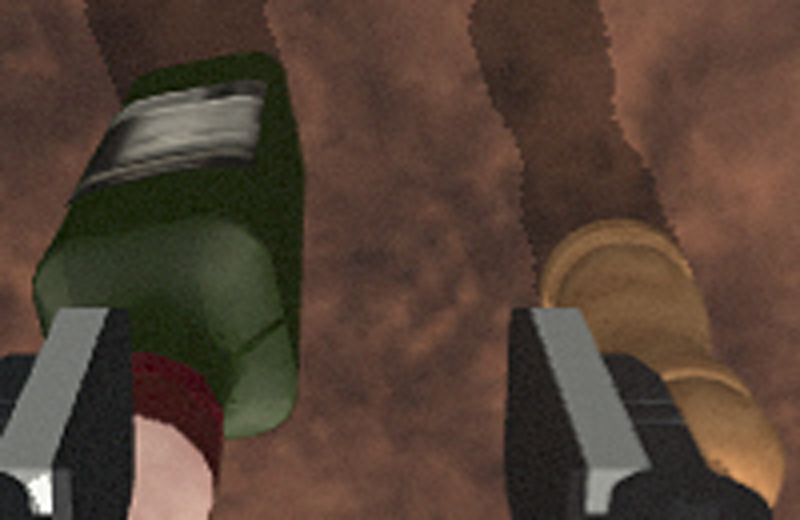

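```bash
sed -i 's/(366,97/(364,97/;s/(256,97/(250,97/;s/(480,97/(481,97/' st2.py; python3 st2.py; echo '[[[-42.5, -6.7, 0], [0, 0, 0], 30], [[-42.5, -6.7, 0], [0, 0, 0], 30], [[-42.5, -6.7, 0], [0, 0, 0], 30], [[-42.5, -6.7, 0], [0, 0, 0], 30], [[0, 0, 0], [0, 0, -0.15], 30], [[0, 0, 0], [0, 0.131, 0], 30], [[0, 0, 0], [0, 0.131, 0], 30], [[0, 0, 0], [0, 0.131, 0], 30], [[0, 0, 0], [0, 0.131, 0], 30], [[0, 0, 0], [0, 0.131, 0], 30], [[0, 0, 0], [0, 0.131, 0], 30], [[0, 0, 0], [0, 0, 0], 30]]' | python3 nudge.py; python3 -c "
from h import *
print(sensors.read_state()['qpos'])"
```

```text
stand [530.92537899 203.98877682] 1.1985107777250925 [[-1.0, 1.0], [-0.5, -0.2], [1.0, -0.7], [0.4, -0.1]]
ball [ 716.2 -110.3] [-225.4 -286.9]
b1 [409.6  12.3] [-222.7   43.3]
b2 [467.   -2.2] [-215.3  -15.4]
b3 [443.1 -82.5] [-298.8  -22.4]
cap [440.9 -26. ] [-2.47e+02  2.00e-01]
mL [ 526.1 -123.8] [-307.1 -114.8]
mT [ 563.5 -107.6] [-278.4 -143.7]
mR [ 585.7 -137.2] [-297.9 -175.2]
[522.35771144 102.17974509 522.65354291]
clock: 4.2
eef_pos: [410.3, -112.1, 378.7]
tool_rot: [-3.133, -0.788, 1.336]
force: [0.8, -0.4, 0.3]
width: 30.3
gripper_force: 0.0
[ 0.98451898  0.37979729 -0.3543983   1.85743688 -0.598978    1.33521878
  0.6676279 ]
```

```bash
cat > go.py <<'E'
import sys
from st2 import *
from scipy.spatial.transform import Rotation as Ro
# usage: go.py sx sy z [sx sy z ...]: tool-axis deltas through stand-frame waypoints
s=sensors.read_state(); R=Ro.from_euler("xyz",s["tool_rot"]).as_matrix(); p=s["eef_pos"]
print("now stand",toS(p).round(1),p[2].round(1),"heading",round(np.arctan2(R[1,2],R[0,2])-th,3),"rot",s["tool_rot"].round(3),"qpos",s["qpos"].round(2),"F",s["force"].round(1),s["clock"])
a=list(map(float,sys.argv[1:]))
for i in range(0,len(a),3):
    q=np.r_[toW(a[i:i+2]),a[i+2]]; print(a[i:i+3],((q-p)@R).round(1),"dist",np.linalg.norm(q-p).round(0)); p=q
E
python3 go.py -340 -3 22  -282 6 22  -40 46 22
```

```text
now stand [-338.4   -2.6] 378.7 heading 0.15 rot [-3.133 -0.788  1.336] qpos [ 0.98  0.38 -0.35  1.86 -0.6   1.34  0.67] F [ 0.8 -0.4  0.3] 4.2
[-340.0, -3.0, 22.0] [-254.1    2.3  250.3] dist 357.0
[-282.0, 6.0, 22.0] [41.4 -0.6 41.6] dist 59.0
[-40.0, 46.0, 22.0] [172.9  -4.9 173.9] dist 245.0
```

```bash
echo '[[[-25.4, 0.2, 25], [0, 0, 0], 30], [[-25.4, 0.2, 25], [0, 0, 0], 30], [[-25.4, 0.2, 25], [0, 0, 0], 30], [[-25.4, 0.2, 25], [0, 0, 0], 30], [[-25.4, 0.2, 25], [0, 0, 0], 30], [[-25.4, 0.2, 25], [0, 0, 0], 30], [[-25.4, 0.2, 25], [0, 0, 0], 30], [[-25.4, 0.2, 25], [0, 0, 0], 30], [[-25.4, 0.2, 25], [0, 0, 0], 30], [[-20, 0.2, 20], [0, 0, 0], 30], [[0, 0, 0], [0, 0, 0], 30], [[0, 0, 0], [0, 0, 0], 30]]' | python3 nudge.py; python3 go.py -40 46 22; python3 - <<'E'
from h import *
a=optics.get_image("wrist");b=optics.get_image("side")
cv2.imwrite("pics/a1.png",np.hstack([cv2.resize(a,(400,300)),cv2.resize(b[120:330,150:430],(400,300))]))
E
```

```text
clock: 5.4
eef_pos: [413.6, -111.0, 33.4]
tool_rot: [3.141, -0.786, 1.352]
force: [0.8, 0.0, 0.4]
width: 30.0
gripper_force: 0.0
now stand [-336.1   -5.3] 33.4 heading 0.152 rot [ 3.141 -0.786  1.352] qpos [ 0.97  0.98 -0.38  2.06 -0.66  0.64  1.1 ] F [0.8 0.  0.4] 5.4
[-40.0, 46.0, 22.0] [204.3  -5.6 220.5] dist 301.0
```

View pics/a1.png

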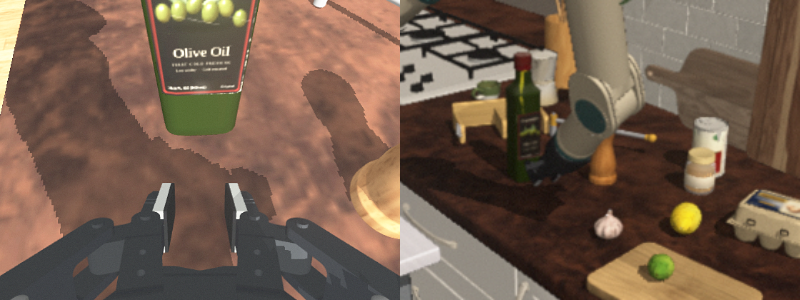

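```bash
echo '[[[-8, -2.5, 8], [0, 0, 0], 30], [[7, 0, 7], [0, 0, 0], 30], [[7, 0, 7], [0, 0, 0], 30], [[7, 0, 7], [0, 0, 0], 30], [[4, 0, 4], [0, 0, 0], 30], [[4, 0, 4], [0, 0, 0], 30], [[4, 0, 4], [0, 0, 0], 30], [[4, 0, 4], [0, 0, 0], 30], [[4, 0, 4], [0, 0, 0], 30], [[4, 0, 4], [0, 0, 0], 30], [[4, 0, 4], [0, 0, 0], 30], [[4, 0, 4], [0, 0, 0], 30]]' | python3 nudge.py; python3 go.py -40 46 22; python3 - <<'E'
from h import *
a=optics.get_image("wrist");b=optics.get_image("side")
cv2.imwrite("pics/a2.png",np.hstack([cv2.resize(a,(400,300)),cv2.resize(b[120:330,150:430],(400,300))]))
E
```

```text
clock: 6.7
eef_pos: [427.1, -38.4, 20.7]
tool_rot: [3.141, -0.785, 1.349]
force: [-1.3, -2.5, 0.6]
width: 30.1
gripper_force: 1.6
now stand [-263.5    8.6] 20.7 heading 0.15 rot [ 3.141 -0.785  1.349] qpos [ 0.92  1.03 -0.49  2.15 -0.78  0.45  1.13] F [-1.3 -2.5  0.6] 6.7
[-40.0, 46.0, 22.0] [161.3  -3.6 159.2] dist 227.0
```

View pics/a2.png

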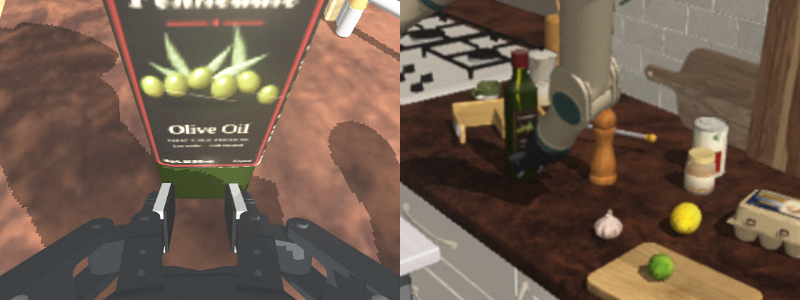

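```bash
echo '[[[5.7, -0.1, 5.6], [0, 0, 0], 30], [[5.7, -0.1, 5.6], [0, 0, 0], 30], [[5.7, -0.1, 5.6], [0, 0, 0], 30], [[5.7, -0.1, 5.6], [0, 0, 0], 30], [[5.7, -0.1, 5.6], [0, 0, 0], 30], [[5.7, -0.1, 5.6], [0, 0, 0], 30], [[5.7, -0.1, 5.6], [0, 0, 0], 30], [[5.7, -0.1, 5.6], [0, 0, 0], 30]]' | python3 nudge.py; python3 go.py -40 46 22
```

```text
clock: 7.6
eef_pos: [440.0, 25.3, 21.6]
tool_rot: [-3.141, -0.786, 1.35]
force: [-0.2, -2.9, -0.9]
width: 29.9
gripper_force: 1.1
now stand [-199.5   19.7] 21.6 heading 0.151 rot [-3.141 -0.786  1.35 ] qpos [ 0.86  1.07 -0.62  2.21 -0.9   0.29  1.16] F [-0.2 -2.9 -0.9] 7.6
[-40.0, 46.0, 22.0] [114.5  -2.  114.1] dist 162.0
```

```bash
echo '[[[0, 0, 0], [0, -0.05, 0], 30], [[0, 0, 0], [0, -0.05, 0], 30], [[0, 0, 0], [0, -0.05, 0], 30], [[0, 0, 0], [0, -0.05, 0], 30], [[0, 0, 0], [0, 0, 0], 30]]' | python3 nudge.py; python3 go.py -120 32 22 -40 46 22
```

```text
clock: 8.1
eef_pos: [441.3, 25.9, 24.3]
tool_rot: [-3.14, -0.588, 1.356]
force: [0.1, 0.3, 0.9]
width: 29.7
gripper_force: 0.0
now stand [-198.5   18.7] 24.3 heading 0.16 rot [-3.14  -0.588  1.356] qpos [ 0.65  0.92 -0.48  2.25 -1.1   0.23  1.21] F [0.1 0.3 0.9] 8.1
[-120.0, 32.0, 22.0] [64.9 -0.8 46. ] dist 80.0
[-40.0, 46.0, 22.0] [67.6 -1.2 45. ] dist 81.0
```

```bash
cat > fk.py <<'E'
import numpy as np
from scipy.optimize import least_squares
from scipy.spatial.transform import Rotation as Ro
D=[([1.14522,.62921,.03843,1.51824,-.027,.9963,-.02],[228.7,-607.9,230.5],[-3.13995,0,.35978]),
([.20507,.28654,-.45479,1.68846,.13373,1.19768,-.65597],[497.8,39.8,381.2],[-3.141,0,1.197]),
([.98452,.3798,-.3544,1.85744,-.59898,1.33522,.66763],[410.3,-112.1,378.7],[-3.133,-.788,1.336]),
([.97,.98,-.38,2.06,-.66,.64,1.1],[413.6,-111,33.4],[3.141,-.786,1.352]),
([.92,1.03,-.49,2.15,-.78,.45,1.13],[427.1,-38.4,20.7],[3.141,-.785,1.349]),
([.86,1.07,-.62,2.21,-.9,.29,1.16],[440,25.3,21.6],[-3.141,-.786,1.35]),
([.65,.92,-.48,2.25,-1.1,.23,1.21],[441.3,25.9,24.3],[-3.14,-.588,1.356])]
z=lambda a:Ro.from_euler("z",-a); y=lambda a:Ro.from_euler("y",a)
def fk(q,L):
    A=z(q[0])*y(q[1]); B=A*z(q[2])*y(q[3]); C=B*z(q[4])*y(q[5]); F=C*z(q[6]+L[4])
    return np.array([0,0,L[0]])+A.apply([0,0,L[1]])+B.apply([0,0,L[2]])+C.apply([0,0,L[3]]),F
def res(L):
    r=[]
    for q,p,e in D:
        P,F=fk(q,L); r+=list(P-p)+list(100*(Ro.from_euler("xyz",e).inv()*F).as_rotvec())
    return np.array(r)
best=min((least_squares(res,[300,400,400,300,c]) for c in np.arange(-3,3,.7)),key=lambda s:s.cost)
if __name__=="__main__": print(best.x,best.cost); print(res(best.x).reshape(-1,6).round(1))
L=best.x
lo=np.array([-3.06,-.37,-1.25,.18,-1.1,.23,-2.94]);hi=np.array([3.06,2.12,1.32,2.47,4.24,1.98,2.94])
def ik(p,F,q0):
    f=lambda q:np.r_[(fk(q,L)[0]-p)/10,10*(F.inv()*fk(q,L)[1]).as_rotvec(),.02*(q-q0)]
    return least_squares(f,np.clip(q0,lo+.01,hi-.01),bounds=(lo,hi))
E
python3 fk.py
```

```text
[303.47249493 549.19073779 377.43655688 310.63898212  -1.57006062] 997.3322155649339
[[21.9 20.1  0.7 -0.  -0.  -0.1]
 [-8.4 26.5  0.8 -0.  -0.  -0.1]
 [ 8.2 -2.9 -9.2  0.   0.  -0.1]
 [ 8.9 -0.9  1.5 -0.2  0.3  0.1]
 [ 5.4 -4.8  1.  -0.3  0.3  0.8]
 [ 2.5  0.7  3.1  0.6  0.6 -0.8]
 [-0.1  4.2  2.1  0.1 -0.2  0.2]]
```

```bash
cat > feas.py <<'E'
from fk import *
import sys
O=np.array([530.9,204.]);th=1.1985;Rs=np.array([[np.cos(th),-np.sin(th)],[np.sin(th),np.cos(th)]])
def margin(p,F,n=7):
    best=(-9,None)
    for q0 in [[.65,.92,-.48,2.25,-.9,.4,1.2],[.9,1,-.3,2,-.6,.6,1.1],[.2,.7,-.8,2,-.3,.8,.6],[-.3,.8,.3,2,-.5,.8,.6],[1.3,1.2,-1.1,2,-.6,.5,1.2],[.2,.9,0,1.9,3.5,.6,-2],[.2,.9,0,1.9,3.8,.6,2]]:
        g=lambda q:np.r_[(fk(q,L)[0]-p)/3,30*(F.inv()*fk(q,L)[1]).as_rotvec(),.05/np.maximum(np.minimum(q-lo,hi-q),.01)]
        s=least_squares(g,q0,bounds=(lo,hi),max_nfev=60)
        e=np.abs(np.r_[(fk(s.x,L)[0]-p)/5,20*(F.inv()*fk(s.x,L)[1]).as_rotvec()]).max()
        m=min(np.minimum(s.x-lo,hi-s.x)) if e<1 else -e
        if m>best[0]: best=(m,s.x)
    return best
if __name__=="__main__":
  for a in (0,.45,.6,.8,1.0):
    for h in (0,.16,.4,.6):
      o=[]
      for sx,sy in((-300,4),(-200,18),(-120,32),(-40,45)):
        p=np.r_[Rs@[sx,sy]+O,22]; F=Ro.from_euler("xyz",[np.pi,0,th+h])*Ro.from_euler("y",a)
        m,q=margin(p,F); o.append(f"{m:.2f}")
      print(a,h,o,q.round(2) if q is not None else "")
E
time python3 feas.py
```

```text
0 0 ['0.21', '0.26', '0.33', '0.44'] [ 0.11  0.94 -0.76  2.03  1.12  0.67 -1.8 ]
0 0.16 ['0.21', '0.26', '0.33', '0.44'] [ 0.11  0.94 -0.76  2.03  1.12  0.67 -1.64]
0 0.4 ['0.21', '0.26', '0.33', '0.44'] [ 0.11  0.94 -0.77  2.03  1.12  0.67 -1.4 ]
0 0.6 ['0.21', '0.26', '0.33', '0.44'] [ 0.11  0.94 -0.77  2.03  1.12  0.67 -1.2 ]
0.45 0 ['0.20', '0.16', '0.17', '0.22'] [ 0.48  1.11 -1.01  2.25  1.9   0.48 -2.29]
0.45 0.16 ['0.24', '0.21', '0.21', '0.22'] [ 0.51  1.13 -1.03  2.2   1.64  0.46 -1.87]
0.45 0.4 ['0.30', '0.25', '0.23', '0.23'] [ 0.51  1.13 -1.02  2.11  1.24  0.46 -1.25]
0.45 0.6 ['0.37', '0.30', '0.27', '0.26'] [ 0.48  1.11 -0.97  2.04  0.91  0.49 -0.76]
0.6 0 ['0.18', '0.15', '0.14', '0.18'] [ 0.59  1.2  -1.04  2.29  2.19  0.44 -2.45]
0.6 0.16 ['0.22', '0.17', '0.16', '0.16'] [ 0.62  1.23 -1.09  2.22  1.8   0.4  -1.91]
0.6 0.4 ['0.36', '0.24', '0.20', '0.17'] [ 0.62  1.23 -1.08  2.11  1.19  0.41 -1.11]
0.6 0.6 ['0.47', '0.37', '0.30', '0.25'] [ 0.19  0.93 -0.33  2.02 -0.77  0.48  0.93]
0.8 0 ['0.16', '0.11', '0.13', '0.14'] [ 0.41  1.05 -0.51  2.33  3.94  0.49  2.18]
0.8 0.16 ['0.31', '0.14', '0.10', '0.10'] [ 0.76  1.39 -1.15  2.24  1.93  0.34 -1.86]
0.8 0.4 ['0.47', '0.33', '0.21', '0.13'] [ 0.74  1.36 -1.12  2.09  1.    0.36 -0.8 ]
0.8 0.6 ['0.57', '0.50', '0.39', '0.31'] [ 0.38  1.05 -0.49  1.98 -0.69  0.54  0.95]
1.0 0 ['0.27', '0.08', '0.09', '0.15'] [ 0.63  1.26 -0.69  2.32  3.96  0.49  2.4 ]
1.0 0.16 ['0.42', '0.20', '0.07', '0.06'] [ 0.69  1.28 -0.78  2.25  4.16  0.29  2.28]
1.0 0.4 ['0.56', '0.45', '0.31', '0.19'] [ 0.61  1.22 -0.69  2.05 -0.86  0.42  1.12]
1.0 0.6 ['0.67', '0.59', '0.51', '0.41'] [ 0.52  1.19 -0.61  1.92 -0.61  0.64  0.96]
real	0m27.075s
user	0m27.588s
sys	0m0.048s
```

```bash
cat > f2.py <<'E'
from feas import *
from cell import ctrl, optics, sensors
def T(h,a,r): return Ro.from_euler("xyz",[np.pi,0,th+h])*Ro.from_euler("y",a)*Ro.from_euler("z",r)
if __name__=="__main__":
  for h,a,l in((.5,.7,.2),(.6,.7,.2),(.3,.6,.3),(.45,.6,.45),(.5,.7,.3),(.6,.7,.35)):
    r=np.arctan(np.tan(h-l)/np.cos(a)); o=[]
    for pp in([(-240,10),(-120,32),(-40,45)],[(-345,-152),(-240,-120),(-120,-70),(-40,-50)]):
      for P in pp: o.append(f"{margin(np.r_[Rs@P+O,18],T(h,a,r))[0]:.2f}")
    F=T(h,a,r); print(h,a,l,round(r,3),F.as_matrix()[2,1].round(2),o)
    print("rotvec from now",(Ro.from_euler("xyz",sensors.read_state()["tool_rot"]).inv()*F).as_rotvec().round(3))
E
python3 f2.py; python3 go.py -245 11 30
```

```text
0.5 0.7 0.2 0.384 -0.24 ['0.41', '0.26', '0.18', '0.81', '0.66', '0.45', '0.38']
rotvec from now [0.221 0.07  0.109]
0.6 0.7 0.2 0.505 -0.31 ['0.47', '0.34', '0.27', '0.87', '0.72', '0.54', '0.46']
rotvec from now [0.282 0.04  0.147]
0.3 0.6 0.3 0.0 0.0 ['0.23', '0.17', '0.16', '0.60', '0.43', '0.27', '0.21']
rotvec from now [ 0.078  0.012 -0.118]
0.45 0.6 0.45 0.0 0.0 ['0.32', '0.21', '0.19', '0.70', '0.54', '0.38', '0.31']
rotvec from now [ 0.162  0.012 -0.242]
0.5 0.7 0.3 0.259 -0.17 ['0.41', '0.26', '0.18', '0.81', '0.66', '0.45', '0.38']
rotvec from now [ 0.216  0.083 -0.016]
0.6 0.7 0.35 0.322 -0.2 ['0.47', '0.34', '0.27', '0.87', '0.72', '0.54', '0.46']
rotvec from now [ 0.277  0.066 -0.034]
now stand [-198.5   18.7] 24.3 heading 0.16 rot [-3.14  -0.588  1.356] qpos [ 0.65  0.92 -0.48  2.25 -1.1   0.23  1.21] F [0.1 0.3 0.9] 8.1
[-245.0, 11.0, 30.0] [-36.1   0.3 -30.9] dist 48.0
```

```bash
echo '[[[-9, 0, -7.7], [0, 0, 0], 30], [[-9, 0, -7.7], [0, 0, 0], 30], [[-9, 0, -7.7], [0, 0, 0], 30], [[-9, 0, -7.7], [0, 0, 0], 30], [[0, 0, 0], [0.07, 0.01, 0.037], 30], [[0, 0, 0], [0.07, 0.01, 0.037], 30], [[0, 0, 0], [0.07, 0.01, 0.037], 30], [[0, 0, 0], [0.07, 0.01, 0.037], 30], [[0, 0, 0], [0, 0, 0], 30]]' | python3 nudge.py; python3 go.py -245 11 27 -205 18 27  -120 32 27 -40 45 27; python3 - <<'E'
from f2 import *
print((Ro.from_euler("xyz",sensors.read_state()["tool_rot"]).inv()*T(.6,.7,.505)).as_rotvec().round(3))
E
```

```text
clock: 9.0
eef_pos: [432.4, -22.7, 27.5]
tool_rot: [-2.756, -0.598, 1.168]
force: [-0.8, 0.9, 0.1]
width: 29.8
gripper_force: 0.0
now stand [-247.     9.3] 27.5 heading 0.594 rot [-2.756 -0.598  1.168] qpos [ 0.44  0.94 -0.04  1.97 -0.72  0.83  0.78] F [-0.8  0.9  0.1] 9.0
[-245.0, 11.0, 27.0] [ 1.4 -1.1  2. ] dist 3.0
[-205.0, 18.0, 27.0] [32.9  0.8 23.8] dist 41.0
[-120.0, 32.0, 27.0] [69.9  2.5 50.3] dist 86.0
[-40.0, 45.0, 27.0] [65.8  2.5 47.3] dist 81.0
[ 0.004 -0.    -0.004]
```

```bash
cat > cap.py <<'E'
from st2 import *
def cap():
    im=optics.get_image("top"); h=cv2.cvtColor(im,cv2.COLOR_BGR2HSV); m=((h[...,0]>165)|(h[...,0]<8))&(h[...,1]>60)&(h[...,1]<190)&(h[...,2]>85)
    m[:150]=0;m[275:]=0;m[:,:150]=0;m[:,330:]=0
    n,l,s,c=cv2.connectedComponentsWithStats(m.astype(np.uint8))
    for i in range(1,n):
        if s[i,4]>25: print("cap?",s[i].tolist(),c[i].round(1),toS(plane("top",[c[i]],267)[0]).round(1))
def mill(z=168):
    im=optics.get_image("top"); h=cv2.cvtColor(im,cv2.COLOR_BGR2HSV); m=(h[...,0]>8)&(h[...,0]<16)&(h[...,1]>160)&(h[...,2]>110)
    m[:150]=0;m[290:]=0;m[:,:190]=0;m[:,340:]=0
    n,l,s,c=cv2.connectedComponentsWithStats(m.astype(np.uint8))
    for i in range(1,n):
        if s[i,4]>40: print("mill?",s[i].tolist(),c[i].round(1),toS(plane("top",[c[i]],95)[0]).round(1))
if __name__=="__main__": cap(); mill()
E
python3 cap.py
echo '[[[8, 0.2, 5.8], [0, 0, 0], 30], [[8, 0.2, 5.8], [0, 0, 0], 30], [[8, 0.2, 5.8], [0, 0, 0], 30], [[5, 0.2, 3.6], [0, 0, 0], 30], [[5, 0.2, 3.6], [0, 0, 0], 30], [[5, 0.2, 3.6], [0, 0, 0], 30], [[5, 0.2, 3.6], [0, 0, 0], 30], [[5, 0.2, 3.6], [0, 0, 0], 30], [[5, 0.2, 3.6], [0, 0, 0], 30], [[5, 0.2, 3.6], [0, 0, 0], 30]]' | python3 nudge.py; python3 go.py -120 32 27 -40 45 27; python3 cap.py
```

```text
mill? [190, 277, 23, 13, 150] [197.3 285.2] [-222.1  235.6]
clock: 10.1
eef_pos: [446.1, 48.5, 28.3]
tool_rot: [-2.755, -0.596, 1.166]
force: [-0.7, -2.7, 0.9]
width: 29.9
gripper_force: 1.6
now stand [-175.6   22.4] 28.3 heading 0.594 rot [-2.755 -0.596  1.166] qpos [ 0.35  0.93 -0.1   2.01 -0.81  0.75  0.74] F [-0.7 -2.7  0.9] 10.1
[-120.0, 32.0, 27.0] [45.   1.6 34.1] dist 56.0
[-40.0, 45.0, 27.0] [65.8  2.4 47.3] dist 81.0
mill? [190, 277, 23, 13, 150] [197.3 285.2] [-222.1  235.6]
```

```bash

echo '[[[5.7, 0.2, 4.3], [0, 0, 0], 30], [[5.7, 0.2, 4.3], [0, 0, 0], 30], [[5.7, 0.2, 4.3], [0, 0, 0], 30], [[5.7, 0.2, 4.3], [0, 0, 0], 30], [[5.7, 0.2, 4.3], [0, 0, 0], 30], [[5.7, 0.2, 4.3], [0, 0, 0], 30], [[5.7, 0.2, 4.3], [0, 0, 0], 30], [[0, 0, 0], [0, 0, 0], 30]]' | python3 nudge.py; python3 go.py -120 32 27 -40 45 27; python3 - <<'E'
from h import *
import pickle
pickle.dump(ext("wrist"),open("E2.pkl","wb"))
a=optics.get_image("wrist");b=optics.get_image("side");c=optics.get_image("top")
cv2.imwrite("pics/w2.png",a)
s=lambda i,w,h:cv2.resize(i,(w,h),interpolation=cv2.INTER_CUBIC)
cv2.imwrite("pics/a3.png",np.vstack([s(a,800,600)[:400],np.hstack([s(b[150:255,170:310],266,200),s(c[130:280,150:350],266,200),s(b[120:330,150:430],268,200)])]))
E
```

```text
clock: 11.0
eef_pos: [456.2, 99.2, 27.8]
tool_rot: [-2.755, -0.599, 1.167]
force: [-0.4, -0.4, -0.6]
width: 30.1
gripper_force: 0.3
now stand [-124.8   31.5] 27.8 heading 0.595 rot [-2.755 -0.599  1.167] qpos [ 0.28  0.93 -0.15  2.02 -0.88  0.7   0.71] F [-0.4 -0.4 -0.6] 11.0
[-120.0, 32.0, 27.0] [3.5 0.6 3.3] dist 5.0
[-40.0, 45.0, 27.0] [65.7  2.6 47.4] dist 81.0
```

View pics/a3.png

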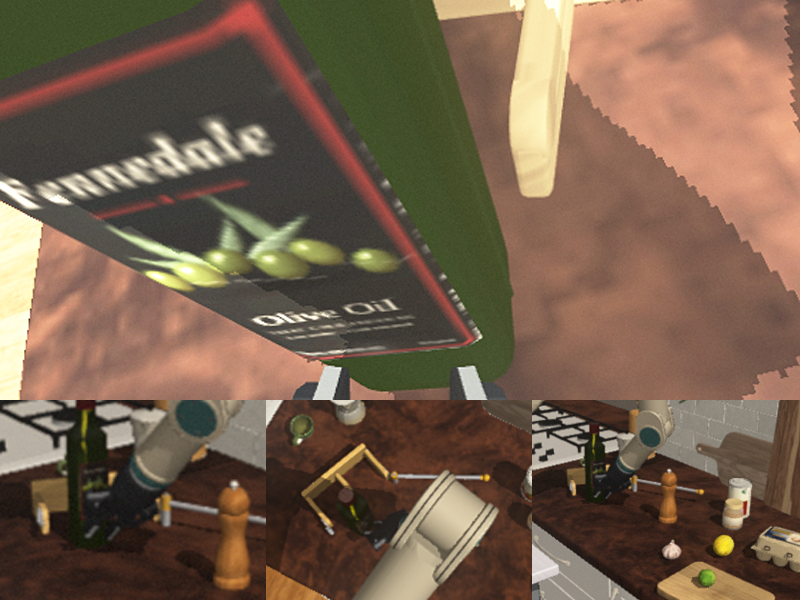

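```bash
python3 - <<'E'
from st2 import *
E2=pickle.load(open("E2.pkl","rb"))
print("cap",toS(plane("top",[(210.9,202.8)],267)[0]))
for n,p in(("rearR",(490,388)),("rightside low",(512,300)),("rear mid",(425,390)),("wall end",(537,195)),("rearL",(360,387))):
    print(n,toS(plane("wrist",[(p[0]/1.4286,p[1]/1.4286)],0,E2)[0]).round(1))
t=optics.get_image("top"); print(cv2.cvtColor(t[198:208:3,206:216:3],cv2.COLOR_BGR2HSV).tolist())
E
```

```text
cap [-97.16036468  37.32816885]
rearR [-115.9    9. ]
rightside low [-83.7   5.4]
rear mid [-119.5   31.5]
wall end [-41.1   1. ]
rearL [-121.7   56.3]
[[[6, 108, 83], [8, 91, 87], [6, 90, 85], [18, 109, 47]], [[8, 100, 84], [7, 98, 83], [7, 97, 87], [7, 113, 72]], [[5, 100, 84], [8, 97, 84], [7, 97, 89], [5, 149, 48]], [[23, 124, 35], [6, 158, 50], [4, 164, 42], [8, 163, 39]]]
```

```bash
python3 go.py -85 40 27.5 -39 49 27.5
```

```text
now stand [-126.    31.3] 27.5 heading 0.595 rot [-2.754 -0.598  1.166] qpos [ 0.28  0.93 -0.15  2.02 -0.87  0.7   0.71] F [ 0.3 -1.6  0.3] 11.2
[-85.0, 40.0, 27.5] [33.6 -0.6 25. ] dist 42.0
[-39.0, 49.0, 27.5] [37.8 -0.  27.8] dist 47.0
```

```bash
cat > cap.py <<'E'
from st2 import *
def cap(b=None):
    im=optics.get_image("top"); h=cv2.cvtColor(im,cv2.COLOR_BGR2HSV); m=((h[...,0]>165)|(h[...,0]<11))&(h[...,1]>80)&(h[...,1]<125)&(h[...,2]>70)&(h[...,2]<150)
    m[:165]=0;m[220:]=0;m[:,:185]=0;m[:,235:]=0
    n,l,s,c=cv2.connectedComponentsWithStats(m.astype(np.uint8))
    for i in range(1,n):
        if s[i,4]>20: print("cap?",s[i].tolist(),c[i].round(1),toS(plane("top",[c[i]],267)[0]).round(1))
if __name__=="__main__": cap()
E
python3 cap.py; echo '[[[5.6, -0.1, 4.2], [0, 0, 0], 30], [[5.6, -0.1, 4.2], [0, 0, 0], 30], [[5.6, -0.1, 4.2], [0, 0, 0], 30], [[5.6, -0.1, 4.2], [0, 0, 0], 30], [[5.6, -0.1, 4.2], [0, 0, 0], 30], [[5.6, -0.1, 4.2], [0, 0, 0], 30]]' | python3 nudge.py; python3 go.py -39 49 27.5; python3 cap.py
```

```text
cap? [205, 196, 11, 11, 91] [209.7 201. ] [-90.5  36.2]
clock: 11.85
eef_pos: [462.8, 139.6, 27.2]
tool_rot: [-2.755, -0.597, 1.166]
force: [-0.1, -2.8, -0.7]
width: 30.0
gripper_force: 1.2
now stand [-84.7  40. ] 27.2 heading 0.594 rot [-2.755 -0.597  1.166] qpos [ 0.22  0.93 -0.18  2.02 -0.93  0.66  0.68] F [-0.1 -2.8 -0.7] 11.85
[-39.0, 49.0, 27.5] [37.7 -0.2 27.4] dist 47.0
cap? [193, 188, 11, 11, 86] [198.3 193.1] [-48.8  46.1]
```

```bash
echo '[[[5.6, 0.4, 4.1], [0, 0, 0], 30], [[5.6, 0.4, 4.1], [0, 0, 0], 30], [[5.6, 0.4, 4.1], [0, 0, 0], 30], [[5.6, 0.4, 4.1], [0, 0, 0], 30], [[5.6, 0.4, 4.1], [0, 0, 0], 30], [[4, 0.3, 3], [0, 0, 0], 30], [[3, 0.2, 2.2], [0, 0, 0], 30], [[2, 0, 1.5], [0, 0, 0], 30], [[2, 0, 1.5], [0, 0, 0], 30], [[0, 0, 0], [0, 0, 0], 30]]' | python3 nudge.py; python3 go.py -39 49 27.5; python3 cap.py
```

```text
clock: 12.9
eef_pos: [474.0, 186.6, 26.5]
tool_rot: [-2.755, -0.598, 1.166]
force: [-0.3, -1.5, 0.8]
width: 30.0
gripper_force: 1.0
now stand [-37.   46.7] 26.5 heading 0.594 rot [-2.755 -0.598  1.166] qpos [ 0.15  0.94 -0.22  2.01 -0.97  0.62  0.64] F [-0.3 -1.5  0.8] 12.9
[-39.0, 49.0, 27.5] [-1.2 -2.8 -1.1] dist 3.0
cap? [185, 179, 8, 10, 69] [188.1 183.4] [-4.6 49.6]
```

```bash
python3 go.py -120 37 40 -385 -20 60 -385 -174 60
```

```text
now stand [-37.   46.7] 26.5 heading 0.594 rot [-2.755 -0.598  1.166] qpos [ 0.15  0.94 -0.22  2.01 -0.97  0.62  0.64] F [-0.1 -2.1  1.1] 12.95
[-120.0, 37.0, 40.0] [-60.7 -10.2 -58.1] dist 85.0
[-385.0, -20.0, 60.0] [-206.2   -1.3 -177.1] dist 272.0
[-385.0, -174.0, 60.0] [  4.1 143.6 -55.4] dist 154.0
```

```bash
echo '[[[-10, -1.5, -9.5], [0, 0, 0], 30], [[-15, -2.5, -14.5], [0, 0, 0], 30], [[-18, -3, -17], [0, 0, 0], 30], [[-18, -3, -17], [0, 0, 0], 30], [[-25.8, -0.2, -22.1], [0, 0, 0], 30], [[-25.8, -0.2, -22.1], [0, 0, 0], 30], [[-25.8, -0.2, -22.1], [0, 0, 0], 30], [[-25.8, -0.2, -22.1], [0, 0, 0], 30], [[-25.8, -0.2, -22.1], [0, 0, 0], 30], [[-25.8, -0.2, -22.1], [0, 0, 0], 30], [[-25.8, -0.2, -22.1], [0, 0, 0], 30], [[-25.8, -0.2, -22.1], [0, 0, 0], 30]]' | python3 nudge.py; echo '[[[0.8, 28.7, -11.1], [0, 0, 0], 30], [[0.8, 28.7, -11.1], [0, 0, 0], 30], [[0.8, 28.7, -11.1], [0, 0, 0], 30], [[0.8, 28.7, -11.1], [0, 0, 0], 30], [[0.8, 28.7, -11.1], [0, 0, 0], 30], [[0, 0, 0], [0, 0, -0.09], 30], [[0, 0, 0], [0, 0, -0.09], 30], [[0, 0, 0], [0, 0, 0], 30], [[0, 0, 0], [0, 0, 0], 30]]' | python3 nudge.py;python3 go.py -385 -174 17 -345 -156 17 -100 -54 17 -40 -50 17; python3 cap.py; python3 - <<'E'
from st2 import *
E3=ext("wrist"); pickle.dump(E3,open("E3.pkl","wb"))
a=optics.get_image("wrist"); cv2.imwrite("pics/w3.png",a)
t=optics.get_image("top"); cv2.imwrite("pics/t3.png",t)
h=cv2.cvtColor(a,cv2.COLOR_BGR2HSV); c,R,tv=E3
p=proj("wrist",np.r_[toW([-308,-142]),10],E3)[0]; print("proj mill",p, h[int(p[1]),int(p[0])] if 0<=p[0]<560 and 0<=p[1]<420 else "")
E
```

```text
clock: 14.15
eef_pos: [407.4, -165.2, 59.9]
tool_rot: [-2.754, -0.596, 1.163]
force: [0.6, 1.1, 0.1]
width: 29.8
gripper_force: 0.0
clock: 15.05
eef_pos: [551.3, -219.8, 59.5]
tool_rot: [-2.876, -0.654, 1.372]
force: [-0.1, -0.5, -0.3]
width: 29.8
gripper_force: 0.0
now stand [-387.3 -173.1] 59.5 heading 0.594 rot [-2.876 -0.654  1.372] qpos [ 0.58  1.06  0.04  1.35 -0.5   1.32  0.77] F [-0.1 -0.5 -0.3] 15.05
[-385.0, -174.0, 17.0] [-24.2  10.5  33.5] dist 43.0
[-345.0, -156.0, 17.0] [33.7 -3.7 27.8] dist 44.0
[-100.0, -54.0, 17.0] [205.5 -14.9 167.3] dist 265.0
[-40.0, -50.0, 17.0] [47.5 15.7 33.4] dist 60.0
cap? [185, 178, 8, 11, 47] [187.7 182.5] [-1.4 48.6]
proj mill [289.98222201 161.57716369] [ 14 131 189]
```

```bash
python3 - <<'E'
from st2 import *
E3=pickle.load(open("E3.pkl","rb")); a=cv2.imread("pics/w3.png"); h=cv2.cvtColor(a,cv2.COLOR_BGR2HSV)
print("floor sample",h[230,150],h[250,420],h[200,350])
m=((h[...,0]>9)&(h[...,0]<20)&(h[...,1]>100)&(h[...,2]>120)).astype(np.uint8)
n,l,s,c=cv2.connectedComponentsWithStats(m)
for i in range(1,n):
    if s[i,4]>300: print(i,s[i].tolist(),c[i].round())
i=l[161,290]
for r in range(40,260,10):
    x=np.where(l[r]==i)[0]
    if len(x): print(r,x.min(),x.max(),toS(plane("wrist",[(x.min(),r),(x.max(),r)],5,E3)).round(0).tolist())
E
```

```text
floor sample [  9 107 146] [ 10 100 107] [10 99 85]
15 [151, 0, 218, 207, 22621] [267.  88.]
22 [335, 0, 63, 39, 637] [364.  13.]
1477 [359, 103, 46, 50, 502] [381. 130.]
1598 [494, 109, 34, 65, 510] [511. 138.]
2564 [16, 172, 73, 64, 807] [ 54. 205.]
2872 [208, 196, 26, 51, 451] [222. 219.]
40 178 353 [[-211.0, -4.0], [-195.0, -154.0]]
50 184 359 [[-221.0, -15.0], [-204.0, -161.0]]
60 190 350 [[-231.0, -26.0], [-214.0, -157.0]]
70 193 338 [[-241.0, -33.0], [-225.0, -150.0]]
80 208 333 [[-249.0, -51.0], [-234.0, -149.0]]
90 219 326 [[-257.0, -65.0], [-244.0, -147.0]]
100 227 327 [[-265.0, -75.0], [-252.0, -150.0]]
110 232 325 [[-273.0, -83.0], [-261.0, -151.0]]
120 234 327 [[-281.0, -88.0], [-269.0, -155.0]]
130 236 330 [[-289.0, -93.0], [-276.0, -159.0]]
140 237 355 [[-297.0, -97.0], [-281.0, -177.0]]
150 240 360 [[-304.0, -102.0], [-287.0, -182.0]]
160 243 338 [[-311.0, -107.0], [-298.0, -171.0]]
170 250 338 [[-318.0, -115.0], [-305.0, -173.0]]
180 251 335 [[-324.0, -119.0], [-312.0, -173.0]]
190 259 328 [[-330.0, -127.0], [-320.0, -171.0]]
200 268 316 [[-336.0, -135.0], [-328.0, -165.0]]
```

```bash
echo '[[[-8, 4, 11.2], [0, 0, 0], 30], [[-8, 4, 11.2], [0, 0, 0], 30], [[-8, 4, 11.2], [0, 0, 0], 30], [[6.1, -0.6, 5], [0, 0, 0], 30], [[6.1, -0.6, 5], [0, 0, 0], 30], [[6.1, -0.6, 5], [0, 0, 0], 30], [[4, -0.4, 3.3], [0, 0, 0], 30], [[4, -0.4, 3.3], [0, 0, 0], 30], [[4, -0.4, 3.3], [0, 0, 0], 30], [[4, -0.4, 3.3], [0, 0, 0], 30], [[4, -0.4, 3.3], [0, 0, 0], 30], [[4, -0.4, 3.3], [0, 0, 0], 30]]' | python3 nudge.py;python3 go.py -100 -56 17 -40 -50 17; cat > mm.py <<'E'
from st2 import *
E=ext("wrist"); a=optics.get_image("wrist"); h=cv2.cvtColor(a,cv2.COLOR_BGR2HSV)
m=((h[...,0]>9)&(h[...,0]<20)&(h[...,1]>125)&(h[...,2]>100)).astype(np.uint8)
m=cv2.morphologyEx(m,cv2.MORPH_OPEN,np.ones((5,5)))
for r in range(60,300,15):
    x=np.where(m[r,120:480])[0]+120
    if len(x)>15: print(r,x.min(),x.max(),len(x),toS(plane("wrist",[(x.min(),r),(x.max(),r)],8,E)).round(0).tolist())
t=optics.get_image("top"); h=cv2.cvtColor(t,cv2.COLOR_BGR2HSV)
m=((h[...,0]>7)&(h[...,0]<16)&(h[...,1]>165)&(h[...,2]>90)).astype(np.uint8); m[:,:170]=0;m[:160]=0;m[270:]=0;m[:,335:]=0
n,l,s,c=cv2.connectedComponentsWithStats(m)
for i in range(1,n):
    if s[i,4]>25: print("top",s[i].tolist(),c[i].round(1),toS(plane("top",[c[i]],95)[0]).round(0))
E
python3 mm.py
```

```text
clock: 16.4
eef_pos: [553.1, -161.6, 16.7]
tool_rot: [-2.879, -0.654, 1.377]
force: [-0.1, -1.4, 0.7]
width: 30.2
gripper_force: 0.7
now stand [-332.5 -153.6] 16.7 heading 0.594 rot [-2.879 -0.654  1.377] qpos [ 0.52  1.08  0.01  1.45 -0.54  1.18  0.78] F [-0.1 -1.4  0.7] 16.4
[-100.0, -56.0, 17.0] [195.5 -14.2 158.6] dist 252.0
[-40.0, -50.0, 17.0] [47.7 14.1 34.1] dist 60.0
60 120 260 70 [[-224.0, 5.0], [-211.0, -96.0]]
75 120 228 30 [[-236.0, -2.0], [-225.0, -80.0]]
90 164 240 28 [[-243.0, -42.0], [-235.0, -92.0]]
105 120 252 67 [[-259.0, -16.0], [-244.0, -104.0]]
120 120 249 61 [[-270.0, -22.0], [-254.0, -106.0]]
135 133 252 42 [[-278.0, -37.0], [-263.0, -111.0]]
150 177 255 27 [[-282.0, -71.0], [-272.0, -116.0]]
165 213 314 41 [[-286.0, -96.0], [-274.0, -150.0]]
180 239 320 47 [[-291.0, -114.0], [-281.0, -156.0]]
195 241 325 49 [[-299.0, -119.0], [-289.0, -160.0]]
210 253 314 51 [[-305.0, -128.0], [-297.0, -157.0]]
225 255 335 54 [[-312.0, -132.0], [-302.0, -169.0]]
240 260 305 46 [[-319.0, -137.0], [-313.0, -158.0]]
255 251 315 54 [[-327.0, -135.0], [-319.0, -165.0]]
270 254 303 48 [[-333.0, -139.0], [-327.0, -161.0]]
top [296, 220, 12, 12, 99] [301.2 225.7] [-302. -146.]
top [294, 235, 11, 6, 52] [298.9 237.2] [-325. -114.]
top [170, 265, 10, 5, 30] [173.2 267.7] [-125.  259.]
```

```bash
sed -i 's/,95)\[0\]/,148)[0]/; /^for r/,/^    if len/d' mm.py; python3 mm.py; echo '[[[6.2, -0.4, 5], [0, 0, 0], 30], [[6.2, -0.4, 5], [0, 0, 0], 30], [[6.2, -0.4, 5], [0, 0, 0], 30], [[6.2, -0.4, 5], [0, 0, 0], 30], [[6.2, -0.4, 5], [0, 0, 0], 30], [[6.2, -0.4, 5], [0, 0, 0], 30], [[6.2, -0.4, 5], [0, 0, 0], 30], [[6.2, -0.4, 5], [0, 0, 0], 30], [[6.2, -0.4, 5], [0, 0, 0], 30], [[6.2, -0.4, 5], [0, 0, 0], 30]]' | python3 nudge.py;python3 go.py -100 -56 17 -40 -50 17; python3 mm.py
```

```text
top [273, 196, 10, 6, 28] [277.3 198.4] [-191. -140.]
top [296, 219, 13, 14, 100] [301.6 225.6] [-310. -137.]
top [294, 235, 12, 6, 55] [299.  237.2] [-332. -105.]
top [170, 265, 10, 5, 30] [173.2 267.7] [-140.  253.]
clock: 17.6
eef_pos: [551.7, -81.3, 17.0]
tool_rot: [-2.879, -0.655, 1.377]
force: [0.1, -1.6, -1.0]
width: 30.0
gripper_force: 0.5
now stand [-258.2 -123.1] 17.0 heading 0.594 rot [-2.879 -0.655  1.377] qpos [ 0.44  1.04 -0.03  1.58 -0.6   1.06  0.76] F [ 0.1 -1.6 -1. ] 17.6
[-100.0, -56.0, 17.0] [132.9 -10.2 108.4] dist 172.0
[-40.0, -50.0, 17.0] [47.7 14.1 34.1] dist 60.0
top [272, 209, 13, 12, 94] [277.7 214.5] [-232. -105.]
top [273, 224, 11, 7, 55] [278.1 227.1] [-263.  -78.]
top [170, 265, 10, 5, 30] [173.2 267.7] [-140.  253.]
```

```bash
echo '[[[6.2, -0.4, 5], [0, 0, 0], 30], [[6.2, -0.4, 5], [0, 0, 0], 30], [[6.2, -0.4, 5], [0, 0, 0], 30], [[6.2, -0.4, 5], [0, 0, 0], 30], [[6.2, -0.4, 5], [0, 0, 0], 30], [[6.2, -0.4, 5], [0, 0, 0], 30], [[6.2, -0.4, 5], [0, 0, 0], 30], [[6.2, -0.4, 5], [0, 0, 0], 30], [[6.2, -0.4, 5], [0, 0, 0], 30], [[6.2, -0.4, 5], [0, 0, 0], 30], [[6.2, -0.4, 5], [0, 0, 0], 30], [[6.2, -0.4, 5], [0, 0, 0], 30]]' | python3 nudge.py;python3 go.py -121 -67 17 -95 -62 17 -37 -56 17; python3 mm.py; python3 cap.py
```

```text
clock: 18.9
eef_pos: [549.9, 14.4, 17.3]
tool_rot: [-2.879, -0.655, 1.377]
force: [0.2, -0.5, -1.8]
width: 30.0
gripper_force: 0.5
now stand [-169.7  -86.6] 17.3 heading 0.594 rot [-2.879 -0.655  1.377] qpos [ 0.34  1.01 -0.08  1.7  -0.68  0.93  0.73] F [ 0.2 -0.5 -1.8] 18.9
[-121.0, -67.0, 17.0] [40.6 -2.1 33.2] dist 52.0
[-95.0, -62.0, 17.0] [21.   3.9 15.7] dist 26.0
[-37.0, -56.0, 17.0] [46.1 13.4 33.1] dist 58.0
top [246, 197, 12, 11, 96] [251.1 202.4] [-144.  -68.]
top [249, 213, 11, 7, 58] [253.4 215.4] [-182.  -45.]
top [170, 265, 9, 5, 29] [173.  267.6] [-139.  253.]
cap? [185, 178, 8, 11, 57] [188.  182.8] [-3.  48.7]
```

```bash
echo '[[[6.2, -0.4, 5], [0, 0, 0], 30], [[6.2, -0.4, 5], [0, 0, 0], 30], [[6.2, -0.4, 5], [0, 0, 0], 30], [[6.2, -0.4, 5], [0, 0, 0], 30], [[6.2, -0.4, 5], [0, 0, 0], 30], [[5, 0.6, 3.8], [0, 0, 0.04], 30], [[5, 0.6, 3.8], [0, 0, 0.04], 30], [[5, 0.6, 3.8], [0, 0, 0.04], 30], [[5, 0.6, 3.8], [0, 0, 0.04], 30]]' | python3 nudge.py;python3 go.py -100 -62 17 -37 -56 17; python3 mm.py
```

```text
clock: 19.95
eef_pos: [553.2, 79.3, 17.1]
tool_rot: [-2.766, -0.604, 1.187]
force: [0.3, -0.5, -1.2]
width: 29.9
gripper_force: 0.7
now stand [-108.   -66.1] 17.1 heading 0.595 rot [-2.766 -0.604  1.187] qpos [ 0.23  1.   -0.08  1.74 -0.77  0.88  0.56] F [ 0.3 -0.5 -1.2] 19.95
[-100.0, -62.0, 17.0] [ 6.5 -2.2  5.9] dist 9.0
[-37.0, -56.0, 17.0] [51.8  6.8 35.7] dist 63.0
top [230, 186, 12, 11, 90] [235.3 191.8] [-82. -54.]
top [233, 202, 11, 8, 51] [237.8 205.5] [-123.  -29.]
top [170, 265, 10, 5, 30] [173.2 267.7] [-140.  253.]
```

```bash
python3 go.py -150 -72 20; python3 - <<'E'
from f2 import *
F=T(.35,.65,.125)
print((Ro.from_euler("xyz",sensors.read_state()["tool_rot"]).inv()*F).as_rotvec().round(3))
for P in((-150,-72),(-100,-66),(-60,-60),(-31,-54)):
    for h,a in((.35,.65),(.45,.65)): print(P,h,[ (round(float(m),2),q.round(2)) for m,q in [margin(np.r_[Rs@P+O,20],T(h,a,.125))]])
E
```

```text
now stand [-106.9  -65.8] 17.5 heading 0.596 rot [-2.767 -0.606  1.19 ] qpos [ 0.23  1.   -0.08  1.74 -0.77  0.88  0.56] F [ 0.  -1.3 -0.3] 20.05
[-150.0, -72.0, 20.0] [-33.9  -3.6 -27.2] dist 44.0
[-0.161 -0.001 -0.168]
(-150, -72) 0.35 [(0.34, array([ 0.5 ,  0.98, -0.36,  1.89, -0.64,  0.57,  0.7 ]))]
(-150, -72) 0.45 [(0.42, array([ 0.48,  0.99, -0.36,  1.84, -0.54,  0.65,  0.68]))]
(-100, -66) 0.35 [(0.3, array([ 0.42,  0.98, -0.38,  1.88, -0.69,  0.53,  0.67]))]
(-100, -66) 0.45 [(0.38, array([ 0.4 ,  0.99, -0.37,  1.83, -0.59,  0.61,  0.65]))]
(-60, -60) 0.35 [(0.27, array([ 0.35,  0.98, -0.39,  1.88, -0.73,  0.5 ,  0.65]))]
(-60, -60) 0.45 [(0.35, array([ 0.34,  0.99, -0.38,  1.82, -0.62,  0.58,  0.62]))]
(-31, -54) 0.35 [(0.25, array([ 0.3 ,  0.99, -0.39,  1.87, -0.76,  0.48,  0.63]))]
(-31, -54) 0.45 [(0.33, array([ 0.29,  1.  , -0.38,  1.81, -0.65,  0.56,  0.6 ]))]
```

```bash
echo '[[[-9, -1, -7], [0, 0, 0], 30], [[-9, -1, -7], [0, 0, 0], 30], [[-9, -1, -7], [0, 0, 0], 25], [[-7, -0.6, -6], [-0.054, 0, -0.056], 20], [[0, 0, 0], [-0.054, 0, -0.056], 18], [[0, 0, 0], [-0.054, 0, -0.056], 18], [[0, 0, 0], [0, 0, 0], 18], [[0, 0, 0], [0, 0, 0], 18]]' | python3 nudge.py;python3 go.py -112 -64 20 -31 -52 20; python3 mm.py; python3 cap.py
```

```text
clock: 20.85
eef_pos: [543.8, 34.8, 19.7]
tool_rot: [-3.047, -0.643, 1.387]
force: [0.3, -0.3, -0.1]
width: 18.2
gripper_force: 0.0
now stand [-152.9  -73.5] 19.7 heading 0.345 rot [-3.047 -0.643  1.387] qpos [ 0.39  0.95 -0.19  1.89 -0.84  0.66  0.88] F [ 0.3 -0.3 -0.1] 20.85
[-112.0, -64.0, 20.0] [33.8  0.7 25. ] dist 42.0
[-31.0, -52.0, 20.0] [65.5  8.  48.5] dist 82.0
top [230, 185, 16, 15, 163] [237.3 192.5] [-88. -57.]
top [170, 265, 10, 5, 30] [173.2 267.7] [-140.  253.]
cap? [185, 178, 8, 11, 47] [187.6 182.6] [-1.6 49. ]
```

```bash
echo '[[[6.8, 0.4, 5], [0, 0, 0], 18], [[6.8, 0.4, 5], [0, 0, 0], 18], [[6.8, 0.4, 5], [0, 0, 0], 18], [[6.8, 0.4, 5], [0, 0, 0], 18], [[4, 0.2, 3], [0, 0, 0], 18], [[4, 0.3, 3], [0, 0, 0], 18], [[4, 0.4, 3], [0, 0, 0], 18], [[4, 0.4, 3], [0, 0, 0], 18], [[4, 0.4, 3], [0, 0, 0], 18], [[4, 0.4, 3], [0, 0, 0], 18], [[4, 0.4, 3], [0, 0, 0], 18], [[4, 0.4, 3], [0, 0, 0], 18]]' | python3 nudge.py;python3 go.py -31 -52 20; python3 mm.py; python3 cap.py
```

```text
clock: 22.2
eef_pos: [557.0, 109.2, 19.7]
tool_rot: [-3.048, -0.644, 1.39]
force: [-0.1, -1.8, 0.4]
width: 17.6
gripper_force: 0.8
now stand [-78.8 -58.8] 19.7 heading 0.347 rot [-3.048 -0.644  1.39 ] qpos [ 0.29  0.95 -0.24  1.91 -0.92  0.58  0.84] F [-0.1 -1.8  0.4] 22.2
[-31.0, -52.0, 20.0] [38.8  5.1 28.3] dist 48.0
top [221, 180, 15, 13, 116] [227.6 186.4] [-51. -47.]
top [170, 265, 10, 5, 30] [173.2 267.7] [-140.  253.]
cap? [185, 179, 8, 10, 69] [188.1 183.4] [-4.6 49.6]
```

```bash
echo '[[[4.4, 0.8, 3.2], [0, 0, 0], 18], [[4.4, 0.8, 3.2], [0, 0, 0], 18], [[4.4, 0.8, 3.2], [0, 0, 0], 18], [[4.4, 0.8, 3.2], [0, 0, 0], 18], [[4.4, 0.8, 3.2], [0, 0, 0], 18]]' | python3 nudge.py;python3 go.py -35 -53 20; python3 mm.py
```

```text
clock: 22.85
eef_pos: [564.7, 135.9, 19.8]
tool_rot: [-3.048, -0.644, 1.39]
force: [0.3, -1.6, -0.6]
width: 18.2
gripper_force: 0.4
now stand [-51.2 -56.2] 19.8 heading 0.347 rot [-3.048 -0.644  1.39 ] qpos [ 0.25  0.96 -0.26  1.9  -0.94  0.56  0.81] F [ 0.3 -1.6 -0.6] 22.85
[-35.0, -53.0, 20.0] [13.3  0.8  9.7] dist 17.0
top [215, 175, 15, 13, 117] [221.4 180.8] [-23. -44.]
top [170, 265, 9, 5, 29] [173.  267.6] [-139.  253.]
```

```bash
echo '[[[4, 0.6, 2.9], [0, 0, 0], 18], [[4, 0.6, 2.9], [0, 0, 0], 18], [[3.5, 0.6, 2.6], [0, 0, 0], 18], [[2.5, 0.4, 1.9], [0, 0, 0], 18], [[1.5, 0.2, 1], [0, 0, 0], 18], [[0, 0, 0], [0, 0, 0], 18]]' | python3 nudge.py;python3 go.py -100 -66 40 -200 -90 100; python3 mm.py; python3 cap.py
```

```text
clock: 23.55
eef_pos: [563.5, 147.7, 15.7]
tool_rot: [-3.037, -0.633, 1.379]
force: [-12.9, -12.6, -5.0]
width: 18.4
gripper_force: 1.0
now stand [-40.6 -50.8] 15.7 heading 0.357 rot [-3.037 -0.633  1.379] qpos [ 0.22  0.96 -0.26  1.9  -0.95  0.54  0.79] F [-12.9 -12.6  -5. ] 23.55
[-100.0, -66.0, 40.0] [-35.   -1.6 -55.9] dist 66.0
[-200.0, -90.0, 100.0] [ -47.3   -5.9 -109.1] dist 119.0
top [213, 174, 14, 13, 108] [219.  179.7] [-14. -41.]
top [170, 265, 10, 5, 30] [173.2 267.7] [-140.  253.]
cap? [185, 179, 8, 10, 68] [188.1 183.5] [-4.7 49.8]
```

```bash
echo '[[[-4, -0.6, -3], [0, 0, 0], 18], [[-6, -0.6, -5], [0, 0, 0], 18], [[-6, -0.4, -9], [0, 0, 0], 18], [[-9, -0.4, -15], [0, 0, 0], 18], [[-9, -0.4, -20], [0, 0, 0], 18], [[-12, -1.5, -27], [0, 0, 0], 18], [[-12, -1.5, -27], [0, 0, 0], 18], [[-12, -1.5, -27], [0, 0, 0], 18], [[-12, -1.5, -27], [0, 0, 0], 18], [[0, 0, 0], [0, 0, 0], 18], [[0, 0, 0], [0, 0, 0], 18]]' | python3 nudge.py;python3 go.py -200 -90 200; python3 mm.py; python3 cap.py; python3 - <<'E'
from st2 import *
pickle.dump(ext("wrist"),open("E4.pkl","wb"))
a=optics.get_image("wrist");b=optics.get_image("side");c=optics.get_image("top")
for n,i in zip("wst",(a,b,c)): cv2.imwrite(f"pics/{n}4.png",i)
s=lambda i,w,h:cv2.resize(i,(w,h),interpolation=cv2.INTER_CUBIC)
cv2.imwrite("pics/a4.png",np.hstack([s(c[150:250,160:290],520,400),s(a,280,210)[:,:280] if 0 else np.vstack([s(a,280,210),s(b[140:262,170:340],280,190)])]))
E
```

```text
clock: 24.8
eef_pos: [547.7, -8.0, 99.8]
tool_rot: [-3.051, -0.643, 1.389]
force: [0.7, 0.6, -0.9]
width: 18.2
gripper_force: 0.0
now stand [-191.3  -92.7] 99.8 heading 0.341 rot [-3.051 -0.643  1.389] qpos [ 0.41  0.82 -0.11  1.84 -0.75  0.84  0.78] F [ 0.7  0.6 -0.9] 24.8
[-200.0, -90.0, 200.0] [ 53.7 -11.9 -84.3] dist 101.0
top [213, 174, 20, 26, 289] [222.1 186. ] [-38. -35.]
top [170, 265, 10, 5, 30] [173.2 267.7] [-140.  253.]
cap? [185, 178, 8, 11, 47] [187.7 182.6] [-1.7 49. ]
```

View pics/a4.png

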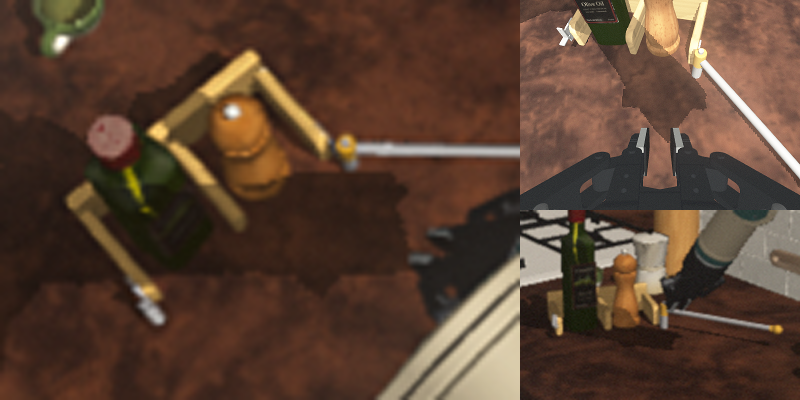

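```bash
python3 - <<'E'
from st2 import *
E4=pickle.load(open("E4.pkl","rb"))
print("knob",toS(plane("top",[(218-.4,177.5-.4)],168)[0]),"cap",toS(plane("top",[(187.9,183.6)],267)[0]))
a=cv2.imread("pics/w4.png"); h=cv2.cvtColor(a,cv2.COLOR_BGR2HSV)
m=((h[...,0]>9)&(h[...,0]<20)&(h[...,1]>110)&(h[...,2]>140)).astype(np.uint8)
for r in range(70,115,4):
    x=np.where(m[r,245:330])[0]+245
    if len(x): print(r,x.min(),x.max(),len(x),toS(plane("wrist",[(x.min(),r),(x.max(),r)],3,E4)).round(0).tolist())
for n,p,z in(("millrear",(288,105),0),("midwall",(233,108),0),("pivot",(360,104),50)): print(n,toS(plane("wrist",[p],z,E4)[0]).round(0))
E
```

```text
knob [-11.80828135 -40.98748393] cap [-4.64081082 50.4274629 ]
70 252 329 77 [[1.0, -10.0], [13.0, -77.0]]
74 253 329 77 [[-4.0, -12.0], [8.0, -78.0]]
78 252 329 76 [[-8.0, -12.0], [4.0, -79.0]]
82 252 329 75 [[-13.0, -13.0], [-0.0, -80.0]]
86 253 329 72 [[-17.0, -16.0], [-4.0, -80.0]]
90 254 329 70 [[-21.0, -18.0], [-9.0, -81.0]]
94 255 329 74 [[-25.0, -20.0], [-13.0, -82.0]]
98 259 329 65 [[-28.0, -24.0], [-17.0, -83.0]]
102 260 329 67 [[-32.0, -26.0], [-21.0, -84.0]]
106 264 329 62 [[-35.0, -31.0], [-25.0, -85.0]]
110 272 329 42 [[-38.0, -39.0], [-29.0, -85.0]]
114 308 328 9 [[-36.0, -69.0], [-33.0, -85.0]]
millrear [-28. -50.]
midwall [-40.  -4.]
pivot [ -56. -109.]
```

```bash
python3 - <<'E'
from f2 import *
F0=Ro.from_euler("xyz",sensors.read_state()["tool_rot"]); F=T(.6,.65,.125)
print((F0.inv()*F).as_rotvec().round(3))
P=[(-191,-93,100),(-121,-234,100),(-121,-234,24),(-173,-177,24),(-190,-128,24),(-185,-76,24),(-161,-30,24),(-122,3,24),(-80,16,24),(-64,18,24)]
W=[np.r_[Rs@p[:2]+O,p[2]] for p in P]
for i in range(1,len(P)): print(P[i],F.inv().apply(W[i]-W[i-1]).round(1),round(np.linalg.norm(W[i]-W[i-1])), round(margin(W[i],F)[0],2))
E
```

```text
[ 0.151 -0.019 -0.2  ]
(-121, -234, 100) [  2.2 156.8 -13.2] 157 0.8
(-121, -234, 24) [-45.6   5.7  60.5] 76 0.85
(-173, -177, 24) [-18.  -74.7  -6.5] 77 0.76
(-190, -128, 24) [  4.5 -51.    8.3] 52 0.66
(-185, -76, 24) [ 21.5 -43.1  20.3] 52 0.57
(-161, -30, 24) [ 33.1 -28.8  27.7] 52 0.46
(-122, 3, 24) [ 39.5 -10.2  30.8] 51 0.38
(-80, 16, 24) [34.8  8.7 25.4] 44 0.33
(-64, 18, 24) [12.2  5.9  8.7] 16 0.32
```

```bash
echo '[[[0, 0, 0], [0.076, -0.01, -0.1], 0], [[0, 0, 0], [0.076, -0.01, -0.1], 0], [[0.5, 31, -2.6], [0, 0, 0], 0], [[0.5, 31, -2.6], [0, 0, 0], 0], [[0.5, 31, -2.6], [0, 0, 0], 0], [[0.5, 31, -2.6], [0, 0, 0], 0], [[0.5, 31, -2.6], [0, 0, 0], 0], [[0, 0, 0], [0, 0, 0], 0], [[0, 0, 0], [0, 0, 0], 0]]' | python3 nudge.py; python3 go.py -121 -234 24; python3 mm.py; python3 - <<'E'
from st2 import *
t=optics.get_image("wrist"); 
print("ball px top",proj("top",[[716.2,-110.3,44]]))
E
```

```text
clock: 26.0
eef_pos: [701.0, 8.7, 97.9]
tool_rot: [-3.045, -0.643, 1.642]
force: [-0.7, 0.5, 0.9]
width: -0.1
gripper_force: 0.0
now stand [-120.1 -229.5] 97.9 heading 0.604 rot [-3.045 -0.643  1.642] qpos [ 0.25  1.04 -0.07  1.23 -0.56  1.24  0.59] F [-0.7  0.5  0.9] 26.0
[-121.0, -234.0, 24.0] [-46.6   9.2  56.9] dist 74.0
top [213, 175, 12, 11, 88] [218.4 180.5] [-15. -38.]
top [218, 187, 15, 13, 124] [225.3 193.9] [-66. -25.]
top [170, 265, 10, 5, 30] [173.2 267.7] [-140.  253.]
ball px top [[314.90216731 187.22678126]]
```

```bash
echo '[[[-9.3, 1.8, 11.4], [0, 0, 0], 0], [[-9.3, 1.8, 11.4], [0, 0, 0], 0], [[-9.3, 1.8, 11.4], [0, 0, 0], 0], [[-9.3, 1.8, 11.4], [0, 0, 0], 0], [[-9.3, 1.8, 11.4], [0, 0, 0], 0], [[-2.6, -10.7, -0.9], [0, 0, 0], 0], [[-2.6, -10.7, -0.9], [0, 0, 0], 0], [[-2.6, -10.7, -0.9], [0, 0, 0], 0]]' | python3 nudge.py; python3 go.py; echo '[[[-2.6, -10.7, -0.9], [0, 0, 0], 0], [[-2.6, -10.7, -0.9], [0, 0, 0], 0], [[-2.6, -10.7, -0.9], [0, 0, 0], 0], [[-2.6, -10.7, -0.9], [0, 0, 0], 0], [[0.9, -10.2, 1.7], [0, 0, 0], 0], [[0.9, -10.2, 1.7], [0, 0, 0], 0], [[0.9, -10.2, 1.7], [0, 0, 0], 0], [[0.9, -10.2, 1.7], [0, 0, 0], 0], [[0.9, -10.2, 1.7], [0, 0, 0], 0]]' | python3 nudge.py; python3 go.py -185 -76 24; cat > bar.py <<'E'
from st2 import *
im=optics.get_image("top"); h=cv2.cvtColor(im,cv2.COLOR_BGR2HSV); m=((h[...,0]>15)&(h[...,0]<30)&(h[...,1]>150)&(h[...,2]>150)).astype(np.uint8)
n,l,s,c=cv2.connectedComponentsWithStats(m)
for i in range(1,n):
    q=toS(plane("top",[c[i]],44)[0]); r=q-[-60,-112]
    if s[i,4]>5 and 225<np.hypot(*r)<260: print("ball?",s[i].tolist(),q.round(),"phi",np.arctan2(-r[0],r[1]).round(3))
E
python3 bar.py
```

```text
clock: 26.95
eef_pos: [674.0, -6.6, 23.5]
tool_rot: [-3.046, -0.643, 1.64]
force: [0.3, -0.1, -0.3]
width: 0.1
gripper_force: 0.2
now stand [-144.1 -209.8] 23.5 heading 0.601 rot [-3.046 -0.643  1.64 ] qpos [ 0.29  1.1  -0.08  1.31 -0.56  1.12  0.69] F [ 0.3 -0.1 -0.3] 26.95
clock: 27.85
eef_pos: [580.9, -20.5, 24.3]
tool_rot: [-3.047, -0.642, 1.641]
force: [0.6, 0.2, 0.7]
width: -0.1
gripper_force: 0.2
now stand [-191.  -128.2] 24.3 heading 0.599 rot [-3.047 -0.642  1.641] qpos [ 0.36  1.01 -0.1   1.6  -0.58  0.97  0.83] F [0.6 0.2 0.7] 27.85
[-185.0, -76.0, 24.0] [ 22.  -42.8  21. ] dist 53.0
```

```bash
python3 - <<'E'
import cv2; h=cv2.cvtColor(cv2.imread("pics/top0.png"),cv2.COLOR_BGR2HSV); print(h[186:191,313:318].tolist())
h=cv2.cvtColor(cv2.imread("pics/side0.png"),cv2.COLOR_BGR2HSV); 
E
echo '[[[4.3, -8.6, 4.1], [0, 0, 0], 0], [[4.3, -8.6, 4.1], [0, 0, 0], 0], [[4.3, -8.6, 4.1], [0, 0, 0], 0], [[4.3, -8.6, 4.1], [0, 0, 0], 0], [[4.3, -8.6, 4.1], [0, 0, 0], 0], [[6.6, -5.8, 5.5], [0, 0, 0], 0], [[6.6, -5.8, 5.5], [0, 0, 0], 0], [[6.6, -5.8, 5.5], [0, 0, 0], 0], [[6.6, -5.8, 5.5], [0, 0, 0], 0], [[6.6, -5.8, 5.5], [0, 0, 0], 0]]' | python3 nudge.py; python3 go.py -122 3 24; sed -i 's/>150)&(h\[...,2\]>150/>120)\&(h[...,2]>120/; s/>5 and/>2 and/' bar.py; python3 bar.py
```

```text
[[[17, 188, 87], [20, 202, 140], [20, 206, 191], [21, 208, 206], [19, 200, 154]], [[19, 206, 141], [20, 205, 175], [21, 208, 222], [21, 206, 244], [21, 208, 235]], [[20, 207, 150], [20, 208, 183], [21, 205, 236], [22, 204, 251], [21, 207, 238]], [[19, 201, 123], [20, 205, 167], [21, 207, 214], [21, 207, 232], [19, 201, 184]], [[13, 164, 73], [18, 194, 125], [20, 205, 168], [19, 203, 178], [15, 178, 109]]]
clock: 28.9
eef_pos: [500.3, 43.2, 24.5]
tool_rot: [-3.047, -0.642, 1.641]
force: [0.4, 0.0, 0.5]
width: 0.2
gripper_force: 0.3
now stand [-160.9  -30. ] 24.5 heading 0.599 rot [-3.047 -0.642  1.641] qpos [ 0.35  0.94 -0.18  1.88 -0.66  0.75  0.91] F [0.4 0.  0.5] 28.9
[-122.0, 3.0, 24.0] [ 39.2 -10.2  31. ] dist 51.0
ball? [177, 196, 6, 6, 23] [64. 95.] phi -0.541
ball? [244, 251, 5, 7, 25] [-240.   50.] phi 0.839
```

```bash
echo '[[[7.8, -2, 6.2], [0, 0, 0], 0], [[7.8, -2, 6.2], [0, 0, 0], 0], [[7.8, -2, 6.2], [0, 0, 0], 0], [[7.8, -2, 6.2], [0, 0, 0], 0], [[7.8, -2, 6.2], [0, 0, 0], 0], [[7, 1.7, 5.1], [0, 0, 0], 0], [[7, 1.7, 5.1], [0, 0, 0], 0], [[7, 1.7, 5.1], [0, 0, 0], 0], [[5, 1.4, 3.6], [0, 0, 0], 0], [[0, 0, 0], [0, 0, 0], 0]]' | python3 nudge.py; python3 go.py -80 16 24 -64 18 24;  python3 bar.py; python3 cap.py; python3 mm.py
```

```text
clock: 29.95
eef_pos: [486.6, 124.7, 24.2]
tool_rot: [-3.047, -0.644, 1.643]
force: [0.1, 0.2, -0.1]
width: 0.1
gripper_force: 0.0
now stand [-90.   12.4] 24.2 heading 0.601 rot [-3.047 -0.644  1.643] qpos [ 0.26  0.94 -0.25  1.96 -0.76  0.62  0.89] F [ 0.1  0.2 -0.1] 29.95
[-80.0, 16.0, 24.0] [8.4 1.7 6.3] dist 11.0
[-64.0, 18.0, 24.0] [12.2  5.9  8.7] dist 16.0
ball? [177, 196, 6, 6, 23] [64. 95.] phi -0.541
ball? [200, 236, 7, 7, 29] [-104.  127.] phi 0.182
cap? [185, 179, 8, 10, 69] [188.1 183.4] [-4.6 49.6]
top [213, 174, 16, 15, 159] [220.  181.4] [-21. -40.]
top [170, 265, 10, 5, 30] [173.2 267.7] [-140.  253.]
```

```bash
echo '[[[3.1, 1, 2.3], [0, 0, 0], 0], [[3.1, 1, 2.3], [0, 0, 0], 0], [[3.1, 1, 2.3], [0, 0, 0], 0], [[3.1, 1, 2.3], [0, 0, 0], 0], [[1.6, 0.6, 1.2], [0, 0, 0], 0]]' | python3 nudge.py; python3 bar.py;echo '[[[1.6, 0.6, 1.2], [0, 0, 0], 0], [[1.6, 0.6, 1.2], [0, 0, 0], 0]]' | python3 nudge.py; python3 go.py -64 18 24;  python3 bar.py
```

```text
clock: 30.65
eef_pos: [489.0, 141.7, 23.7]
tool_rot: [-3.047, -0.643, 1.642]
force: [0.8, -0.3, -0.4]
width: -0.1
gripper_force: 0.2
ball? [177, 196, 6, 6, 23] [64. 95.] phi -0.541
ball? [193, 231, 7, 6, 31] [-73. 131.] phi 0.052
clock: 30.9
eef_pos: [489.6, 145.2, 23.5]
tool_rot: [-3.047, -0.642, 1.641]
force: [0.3, -0.6, 0.6]
width: -0.0
gripper_force: 0.2
now stand [-69.8  17.1] 23.5 heading 0.6 rot [-3.047 -0.642  1.641] qpos [ 0.23  0.94 -0.26  1.96 -0.78  0.6   0.88] F [ 0.3 -0.6  0.6] 30.9
[-64.0, 18.0, 24.0] [4.8 1.9 2.8] dist 6.0
ball? [177, 196, 6, 6, 23] [64. 95.] phi -0.541
ball? [192, 229, 7, 7, 30] [-66. 131.] phi 0.024
```

Push on until the stop shows in the force.

```bash
for i in 1 2 ; do echo '[[[1.6, 0.6, 1.2], [0, 0, 0], 0], [[1.6, 0.6, 1.2], [0, 0, 0], 0]]' | python3 nudge.py | grep -E "force|eef"; python3 bar.py|tail -1; done
```

```text
eef_pos: [490.5, 149.2, 23.4]
force: [-0.8, -2.9, -0.1]
gripper_force: 1.4
ball? [191, 228, 7, 6, 30] [-59. 131.] phi -0.003
eef_pos: [491.1, 150.5, 22.1]
force: [-2.4, -10.8, -0.1]
gripper_force: 4.6
ball? [191, 228, 7, 6, 30] [-59. 131.] phi -0.003
```

```bash
echo '[[[-4, -1, -3], [0, 0, 0], 0], [[-8, -2, -6], [0, 0, 0], 0], [[-15, -3, -12], [0, 0, 0], 0], [[-15, -3, -12], [0, 0, 0], 0], [[-15, -3, -12], [0, 0, 0], 0], [[-10, 0, -20], [0, 0, 0], 0], [[-10, 0, -25], [0, 0, 0], 0], [[0, 0, 0], [0, 0, 0], 0], [[0, 0, 0], [0, 0, 0], 0], [[0, 0, 0], [0, 0, 0], 0]]' | python3 nudge.py; python3 bar.py; python3 cap.py; python3 mm.py; python3 - <<'E'
import cv2,numpy as np
from st2 import *
t=optics.get_image("top"); g=t[168:186,208:226].max(2).astype(int)-0; s=cv2.cvtColor(t,cv2.COLOR_BGR2HSV)[168:186,208:226,1]
y,x=np.where((s<110)&(t[168:186,208:226].min(2)>90)); print("knob px",x.mean()+208,y.mean()+168,len(x), toS(plane("top",[(x.mean()+208,y.mean()+168)],168)[0]))
E
```

```text
clock: 32.45
eef_pos: [495.1, 38.0, 49.8]
tool_rot: [-3.046, -0.644, 1.641]
force: [-0.3, 0.4, 0.0]
width: -0.3
gripper_force: 0.0
ball? [177, 196, 6, 6, 23] [64. 95.] phi -0.541
ball? [191, 228, 7, 6, 30] [-59. 131.] phi -0.003
cap? [185, 178, 8, 11, 64] [188.2 183.4] [-4.8 49.3]
top [213, 174, 20, 20, 240] [221.7 184.3] [-33. -38.]
top [170, 265, 10, 5, 30] [173.2 267.7] [-140.  253.]
knob px 217.5 177.5 12 [-12.64666965 -39.86544989]
```

```bash
python3 -c "
from cell import ctrl, optics, sensors
print(ctrl.finish_job())"
```

```text
the job is handed in; nothing more can be done
None
```

I handed the job in at about 32 s of the 72 s allowed. By the last camera readings the bottle is upright in the left bay, about 5 mm in front of its middle. The mill is upright in the right bay, about 8–13 mm in front of its middle against a 20 mm limit. The bar reads fully shut, against its stop, and the robot is clear of everything. Near the end of the mill push the gripper pressed about 19 N on the stand's right front before I backed off.

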